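# Stow the anchor pucks in the gated lane

### The job

Put the anchor pucks away in their grey storage lane: first pull the orange gate plate up out of the lane's mouth and stand it fully down in the slots of the grey parking block, then push every puck along the table, round the bench clamps and in through the mouth, and last slide the gate edgewise back down into its grooves, fully home behind the pucks. Keep the pucks flat on the table (do not lift or tip them), do not touch the clamps or push a puck against them, and leave the other things on the table where they are.

Things in the scene. Friction and masses are not known exactly. Their poses are not given: they have to be found in the camera images.
- puck_a: weighted anchor puck, dark steel disc with a blue top face: diameter 86, height 26, about 0.35 kg, smooth sides, nothing to hold on top. Origin: centre of its underside (z = 0 when it lies on the table), z axis up. Push it at its rim; it stops when no longer pushed. May be absent (None).
- puck_b: weighted anchor puck, dark steel disc with a green top face: diameter 86, height 26, about 0.35 kg, smooth sides, nothing to hold on top. Origin: centre of its underside (z = 0 when it lies on the table), z axis up. Push it at its rim; it stops when no longer pushed. May be absent (None).
- puck_c: weighted anchor puck, dark steel disc with a red top face: diameter 86, height 26, about 0.35 kg, smooth sides, nothing to hold on top. Origin: centre of its underside (z = 0 when it lies on the table), z axis up. Push it at its rim; it stops when no longer pushed. May be absent (None).
- bay: fixed grey storage lane, no floor (pucks slide on the table): two walls 8 thick, 22 high, 98 apart, along its y axis; end wall's inner face at y = -137, open mouth towards +y. Origin: on the table midway between the walls. Black uprights at the mouth (y 136 to 164; 34 high, flared lips to 45; 98 clear between) hold the gate grooves. Walls may be touched. Holds 3 pucks in a row (258 of 284).
- bay_mouth (a point): point on the table in the middle of the gate grooves: on the lane's centre line, bay y = +150. Axes as the bay's: y points out of the mouth, x runs along the gate plate. Grooves 9 wide (y) and clear 126 apart at their bottoms (x); the gate's foot stands on the table here when home.
- gate: loose orange gate plate 122 wide (own x) x 5 thick (own y) x 50 high, 90 g, with a black grip tab on its upper edge, 36 wide (x) x 10 thick (y), from z = 48 to 80. Origin: middle of its lower edge; z up when upright. At the start it stands home in the mouth grooves. Either face may look out.
- gate_grip (a point): middle of the gate's grip tab, 66 above its lower edge; pinch it across its 10 mm thickness (gate y).
- block: fixed grey parking block 150 (own x) x 60 (own y), with a 6 thick floor and, at each end, an upright with a vertical groove for the gate: groove 10 wide (y), bottoms 126 apart (x), uprights 34 high above the table (flared lips to 45). Origin: on the table under its middle.
- block_slot (a point): point on the floor of the parking block (6 above the table) in the middle of its grooves; the gate's lower edge stands here when parked, gate x along block x (either way round).
- clamp_a: fixed suction-foot bench clamp, beside the lane's mouth, on the robot's side: round black foot of diameter 60 and 14 high, a stem of 20, a head 34 x 18 at 40 to 54 high with a steel spindle reaching 26 from the middle. Highest point 54. Origin: centre of the foot, on the table. Must not be touched.
- clamp_b: fixed suction-foot bench clamp, farther out, to the left: round black foot of diameter 60 and 14 high, a stem of 20, a head 34 x 18 at 40 to 54 high with a steel spindle reaching 26 from the middle. Highest point 54. Origin: centre of the foot, on the table. Must not be touched.
- clamp_c: fixed suction-foot bench clamp, out to the left, nearest to the robot: round black foot of diameter 60 and 14 high, a stem of 20, a head 34 x 18 at 40 to 54 high with a steel spindle reaching 26 from the middle. Highest point 54. Origin: centre of the foot, on the table. Must not be touched.
- screwdriver: loose red screwdriver, 160 long, lying beyond the lane, 25 high; origin on the table below its middle; bystander, leave alone.
- tape: loose roll of blue tape, diameter 90, 25 high; bystander, leave alone.
- jar: loose screw-top jar, diameter 56, 70 high; bystander, leave alone.
- mug: loose blue mug, diameter 80, 90 high; bystander, leave alone.
- case: loose black instrument case 60 x 130 x 25; bystander, leave alone.
Not all that is in view belongs to the job. What is shaped like the puck_c but yellow is not meant.

How it is judged:
On the way, in this order (a step that is already met when the one before it is completed fails the run):
1. the gate stands released, fully down, in the parking block (horizontal distance between gate and block_slot below 0.008 m and z of gate in the frame of block_slot below 0.005 m and angle between gate's own z axis and vertical below 0.15 rad and contact force between the fingers and gate below 0.05 N and linear speed of gate below 0.02 m/s), for 0.2 s.
2. all pucks are inside the lane, past the gate grooves, with the gate still parked (y of puck_a in the frame of bay between -0.105 and 0.1005 m and x of puck_a in the frame of bay between -0.01 and 0.01 m and height (world z) of each of puck_a, puck_b, puck_c below 0.006 m and y of puck_b in the frame of bay between -0.105 and 0.1005 m and x of puck_b in the frame of bay between -0.01 and 0.01 m and y of puck_c in the frame of bay between -0.105 and 0.1005 m and x of puck_c in the frame of bay between -0.01 and 0.01 m and horizontal distance between gate and block_slot below 0.02 m), for 0.2 s.
At the end, for the whole second after the job is handed in: Every puck present lies flat on the table in the lane with its centre more than 49 mm inside the gate plane (so its rim is clear of the gate) and the gate stands upright in the mouth grooves, within 8 mm of centre, its lower edge within 5 mm of the table; all released and at rest (y of puck_a in the frame of bay between -0.105 and 0.1005 m and x of puck_a in the frame of bay between -0.01 and 0.01 m and height (world z) of each of puck_a, puck_b, puck_c below 0.006 m and linear speed of each of puck_a, puck_b, puck_c, gate below 0.02 m/s and y of puck_b in the frame of bay between -0.105 and 0.1005 m and x of puck_b in the frame of bay between -0.01 and 0.01 m and y of puck_c in the frame of bay between -0.105 and 0.1005 m and x of puck_c in the frame of bay between -0.01 and 0.01 m and horizontal distance between gate and bay_mouth below 0.008 m and z of gate in the frame of bay_mouth below 0.005 m and angle between gate's own z axis and vertical below 0.15 rad and angle between the x axis of gate and the x axis of bay, either way round below 0.1 rad); the robot touches nothing.
It fails at once if a puck is lifted off the table by more than 15 mm or tipped by more than 0.3 rad (height (world z) of any of puck_a, puck_b, puck_c above 0.015 m or angle between any of puck_a, puck_b, puck_c's own z axis and vertical above 0.3 rad).
It fails at once if the robot pushes a puck against a bench clamp ((contact force between puck_a and clamp_a above 1 N and contact force between the fingers and puck_a above 0.3 N) or (contact force between puck_a and clamp_b above 1 N and contact force between the fingers and puck_a above 0.3 N) or (contact force between puck_a and clamp_c above 1 N and contact force between the fingers and puck_a above 0.3 N) or (contact force between puck_b and clamp_a above 1 N and contact force between the fingers and puck_b above 0.3 N) or (contact force between puck_b and clamp_b above 1 N and contact force between the fingers and puck_b above 0.3 N) or (contact force between puck_b and clamp_c above 1 N and contact force between the fingers and puck_b above 0.3 N) or (contact force between puck_c and clamp_a above 1 N and contact force between the fingers and puck_c above 0.3 N) or (contact force between puck_c and clamp_b above 1 N and contact force between the fingers and puck_c above 0.3 N) or (contact force between puck_c and clamp_c above 1 N and contact force between the fingers and puck_c above 0.3 N)).
It fails at once if the robot touches a bench clamp, or hits one with the gate (contact force between any of the arm, the fingers, gate and clamp_a above 1 N or contact force between any of the arm, the fingers, gate and clamp_b above 1 N or contact force between any of the arm, the fingers, gate and clamp_c above 1 N).
It fails at once if a bystander is moved more than 40 mm (distance of any of screwdriver, tape, jar, mug, case from where it was at the start of the episode above 0.04 m).
Of puck_a, puck_b, puck_c only 2 to 3 are there at a start; the rules pass over those that are not, and their reading is None.
At some moment in a run one of puck_a, puck_b, puck_c may be knocked a few centimetres aside while the robot is not near it.
It also fails if it takes over 210 s, if anything falls off the work surface, if the arm or the gripper's body presses on something with over 40 N, if the wrist force passes 120 N, or if a joint passes its speed limit or range.

### The arm

A 6-joint arm with a two-finger parallel gripper is mounted at the origin on the work surface. World frame = base frame: x ahead of the robot, y to its left, z up, the work surface at z = 0. Lengths are in m, angles in rad, forces in N, time in s.
With the tool pointing down it reaches from about 0.375 to 0.975 m from the base axis. Payload 3.8 kg.
Tool frame: the origin (TCP) lies on the centre line of the jaws, within the pads' length; the fingertips stand 25 mm ahead of it and the grasp point (between the pads) lies 6 mm ahead of it; y points along the fingers, z is the direction in which the jaws open and shut, and the axes are right-handed (so a half turn about y gives the same grasp; the last joint's range is limited). The gripper opens to 85 mm and grips with 20 to 120 N. Pads are 22 mm wide; open, the fingers measure 114 mm over their backs; the gripper's body (76 mm by 85 mm) begins 54 mm behind the grasp point. The pads swing forward as they close: fully open they stand 13 mm farther back than shut.
Start: joints at [1.168, 0.264, 1.604, -0, 1.274, -0.037], TCP at [0.241, 0.63, 0.229] pointing down, gripper open.
Joint ranges: [-2.63, 2.63], [-0.94, 2.18], [0.31, 2.57], [-1.31, 4.45], [0, 2.66], [-2.55, 2.55]. Speed limits (rad/s): [2.57, 2.57, 3.14, 3.14, 3.14, 3.14].

### API

Orientations are given as a rotation vector (axis times angle).
In Python, from workcell import bot gives the robot as it stands.
- The arm moves only by the shell command python3 -m jog 'ROWS' [FORCE]. ROWS is JSON, a list of rows, each a list of 5 numbers: the shift along the world's x, y, z in mm, then the turn about the world's z in degrees, then the finger opening in mm, from 0 to 85.4. A call has exactly 10 rows; each row is the pose to reach, as a shift and turn from the pose commanded when the call began; what a row does not reach only later rows make up. A row lasts 1/8 s, in which the tool goes at most 62.5 mm and 10.7 degrees, less where a joint would pass 70% of its speed; a pose out of reach is approached as far as the arm can. A call with a gripper value outside its range is refused whole. The fingers move at their own pace and stop on an object; FORCE is the grip in N (left out, the last holds). Time passes only in rows, so rows that repeat a pose let the fingers close, or fill a call up. It gives the time, the measured TCP pose, the force and the opening at its end, in the units of the state.
- bot.read_state(): the state, without advancing time (a new reading comes with each control period).
- bot.read_camera(name): name is "scene" or "top"; returns a dict with "pixels" (420x560x3 uint8, red, green, blue), "fx", "fy", "cx", "cy" (pixels), "R" (3x3) and "t" (3): a world point X has camera coordinates R X + t. Camera axes: x right, y down, z forward; pixel columns grow to the right and rows downward; lengths in m; the calibration is good to about 2 mm. A picture is of the moment at which its call begins. There is no depth.
- bot.finish_job(): hands the job in, once; it reports no verdict.
The state is a dict: "time": time; "q": joint angles; "joint_vel": joint speeds; "joint_torque": joint torques, N m; "tool_pos": TCP position; "tcp_rot": TCP orientation; "wrist_force": force on the tool from outside, world axes, zero at the start; "torque": the same for the moment, N m; "width": opening from 0.0 (shut) to 1.0 (fully open).
Only numpy, scipy, OpenCV 4.12 (cv2) and the standard library are available. Lean on these libraries where they do the work, as an engineer would, in place of code of your own. Each camera call takes 0.05 s, during which the arm holds its last target.

## Working session

There is one attempt and no reset: what is moved stays moved. The work goes in short steps, Python scripts to look and compute and a shell command to move; the robot and the scene stay as the last step left them, time stands still between calls to the robot, and variables do not carry over. Pictures are saved under pics/ and viewed, and the job is handed in when it is done.

```bash
ls; mkdir -p pics
cat > h.py <<'E'
import numpy as np,cv2
from workcell import bot
def grab(name,fn=None):
    c=bot.read_camera(name)
    for k in("R","t"):c[k]=np.array(c[k],float)
    c["t"]=c["t"].reshape(3)
    if fn: cv2.imwrite("pics/"+fn,cv2.cvtColor(np.asarray(c["pixels"]),cv2.COLOR_RGB2BGR))
    return c
def ray(c,u,v):
    d=c["R"].T@np.array([(u-c["cx"])/c["fx"],(v-c["cy"])/c["fy"],1.0]);o=-c["R"].T@c["t"];return o,d
def onz(c,u,v,z):
    o,d=ray(c,u,v);return (o+d*(z-o[2])/d[2])
def proj(c,X):
    p=c["R"]@np.array(X,float)+c["t"];return c["fx"]*p[0]/p[2]+c["cx"],c["fy"]*p[1]/p[2]+c["cy"]
def tri(c1,p1,c2,p2):
    o1,d1=ray(c1,*p1);o2,d2=ray(c2,*p2)
    A=np.stack([d1,-d2],1);s=np.linalg.lstsq(A,o2-o1,rcond=None)[0]
    a=o1+s[0]*d1;b=o2+s[1]*d2;return (a+b)/2,np.linalg.norm(a-b)
E
python3 - <<'E'
from h import *
np.set_printoptions(precision=4,suppress=True)
for n in("scene","top"):
    c=grab(n,n+"0.png");print(n,c["fx"],c["cx"],c["cy"],-c["R"].T@c["t"],c["R"])
s=bot.read_state();print(s)
E
```

```text
pics
scene 467.9031963513398 277.3131311268124 208.77082733420426 [ 1.6105 -0.6973  0.9442] [[ 0.5698  0.8214  0.0242]
 [ 0.465  -0.2981 -0.8336]
 [-0.6775  0.4863 -0.5518]]
top 483.5027155621725 280.2384165727631 202.59533873527675 [0.4484 0.0652 1.3281] [[-0.0289 -0.9995  0.0081]
 [-0.9979  0.0284 -0.0579]
 [ 0.0576 -0.0098 -0.9983]]
{'time': 0.1, 'q': array([ 1.1681,  0.2647,  1.6053, -0.    ,  1.2737, -0.0369]), 'joint_vel': array([-0.0007, -0.0018, -0.001 , -0.0003,  0.0006,  0.    ]), 'joint_torque': array([ -0.0003, -51.6709, -36.8591,  -0.    ,   0.0062,   0.    ]), 'tool_pos': array([0.2412, 0.6297, 0.2274]), 'tcp_rot': array([-1.5537,  0.2874, -0.2867]), 'wrist_force': array([-0.1758,  0.3523,  0.1179]), 'torque': array([-0.0567, -0.0087, -0.0125]), 'width': 1.002859943767066}
```

View pics/top0.png

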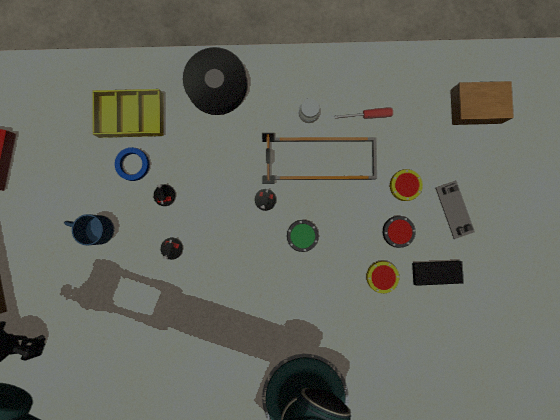

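View pics/scene0.png

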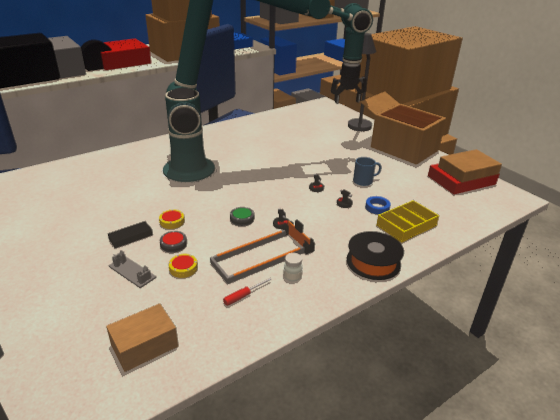

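Run:
```python
import cv2
t=cv2.imread("pics/top0.png");s=cv2.imread("pics/scene0.png")
cv2.imwrite("pics/z1.png",cv2.resize(t[120:270,240:400],(800,750),interpolation=cv2.INTER_CUBIC)[:600])
cv2.imwrite("pics/z2.png",cv2.resize(s[190:290,200:330],(780,600),interpolation=cv2.INTER_CUBIC))
a=cv2.resize(t[170:250,425:485],(360,480),interpolation=cv2.INTER_CUBIC);b=cv2.resize(s[240:290,100:160],(432,360),interpolation=cv2.INTER_CUBIC)
import numpy as np
o=np.zeros((480,792,3),np.uint8);o[:,:360]=a;o[:360,360:]=b;cv2.imwrite("pics/z3.png",o)
```

```text
(no output)
```

View pics/z1.png

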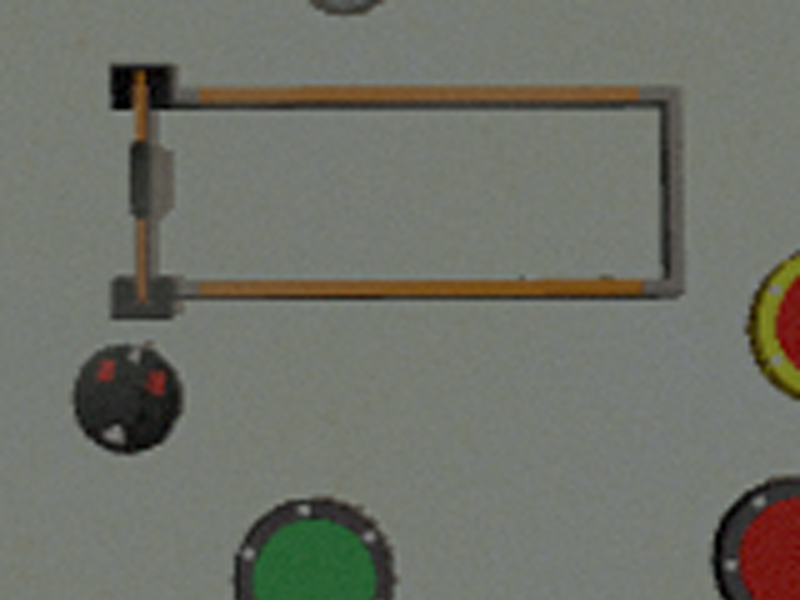

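View pics/z2.png

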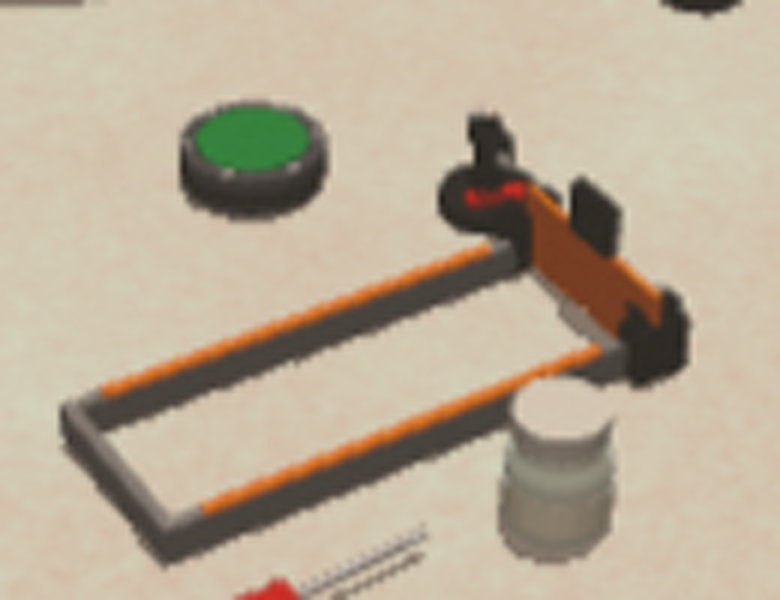

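View pics/z3.png

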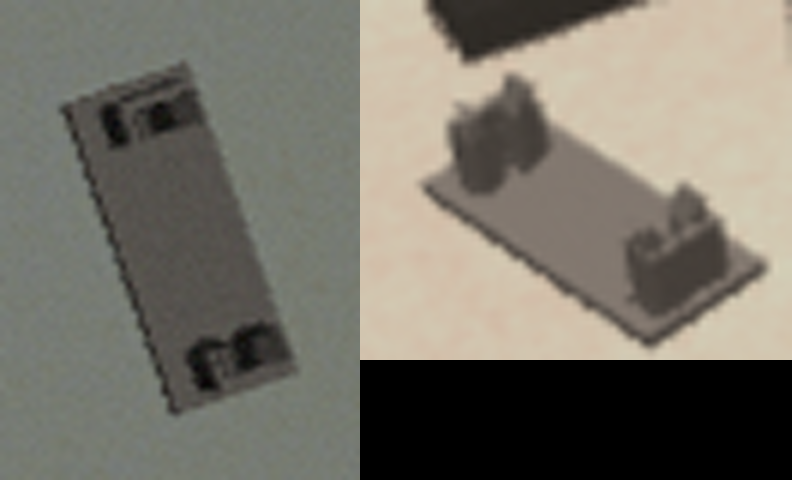

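```bash
cat > m.py <<'E'
from h import *
np.set_printoptions(precision=4,suppress=True)
def blob(mask,region=None,amin=8):
    n,l,st,ce=cv2.connectedComponentsWithStats(mask.astype(np.uint8))
    return [(ce[i],st[i,4],l==i) for i in range(1,n) if st[i,4]>=amin]
def pucks(c,verbose=True):
    p=np.asarray(c["pixels"]).astype(int);r,g,b=p[...,0],p[...,1],p[...,2]
    out={}
    for nm,m in(("green",(g>1.5*r)&(g>1.3*b)&(g>50)),("red",(r>2*g)&(r>2*b)&(r>60)&(abs(g-b)<40)),("blue",(b>1.6*r)&(b>1.3*g)&(b>60))):
        out[nm]=[(ce,a,onz(c,ce[0],ce[1],0.026)) for ce,a,_ in blob(m,amin=60)]
    return out
E
python3 - <<'E'
from m import *
T=grab("top");S=grab("scene")
for c in(T,S):
    for k,v in pucks(c).items():
        for ce,a,X in v: print(k,ce,a,X[:2])
def rect(c,roi,z):
    x0,y0,x1,y1=roi
    p=np.asarray(c["pixels"])[y0:y1,x0:x1].astype(int)
    bg=np.median(p.reshape(-1,3),0)
    # robust bg from border
    bd=np.concatenate([p[0],p[-1],p[:,0],p[:,-1]]);bg=np.median(bd,0)
    m=np.abs(p-bg).sum(2)>30
    bl=max(blob(m),key=lambda q:q[1])
    pts=np.argwhere(bl[2])[:,::-1].astype(np.float32)
    return cv2.minAreaRect(pts),cv2.boxPoints(cv2.minAreaRect(pts))+[x0,y0],bl[1]
R,box,a=rect(T,(428,172,484,247),.006)
print(R,a);P=[onz(T,*b,.006)[:2] for b in box];print(np.array(P));P=np.array(P);print("cen",P.mean(0),"sides",np.linalg.norm(np.roll(P,-1,0)-P,axis=1))
for n,pt in(("endA",((376.6,137.5),(227.5,277.5))),("endB",((376.6,179),(210.8,257.5))),("blk1",((435.8,188),(109,265.7))),("blk2",((456.2,180.5),(140.3,287.9))),("blk3",((474.5,232),(None,None))),("blk4",((474.5,232),(None,None)))):
    if pt[1][0]: print(n,tri(T,pt[0],S,pt[1]))
for z,u,v in((.022,376.6,137.5),(.022,376.6,179),(.08,268,156),(.05,268.2,134.5),(.05,268.5,180),(.006,435.8,188),(.006,456.2,180.5),(.006,474.5,232),(.006,453.7,238.8)):
    print(z,u,v,onz(T,u,v,z)[:2])
E
```

```text
green [302.3917 235.5396] 480 [ 0.4332 -0.0045]
red [377.6582 112.2143] 196 [ 0.7632 -0.2207]
red [  1.6436 139.505 ] 101 [0.716 0.801]
red [406.8348 184.3772] 448 [ 0.5632 -0.2918]
red [399.5523 231.3201] 478 [ 0.437  -0.2666]
red [383.2391 277.1391] 460 [ 0.3158 -0.2175]
blue [130.7162 163.3925] 451 [0.6412 0.4535]
green [241.5714 212.6818] 154 [ 0.4359 -0.0078]
red [125.1536  53.7142] 1165 [-1.6839  0.3326]
red [458.5789 180.4854] 855 [0.7057 0.8374]
red [170.9048 215.6531] 147 [ 0.3204 -0.2217]
red [172.4245 237.9151] 212 [ 0.4403 -0.2699]
red [182.2545 261.9554] 224 [ 0.5669 -0.295 ]
red [375.229  268.7935] 310 [0.9101 0.1734]
red [236.3148 295.5556] 216 [ 0.7795 -0.2321]
blue [76.3694 18.6148] 5672 [-2.9563  0.3492]
blue [236.4738  24.1294] 1414 [-2.1066  1.4747]
blue [252.2419   7.5349] 215 [-2.6741  1.9943]
blue [305.416   45.2648] 2262 [-1.2454  1.5701]
blue [301.9371  83.1395] 588 [-0.5602  1.0156]
blue [235.4248 114.3097] 113 [-0.3474  0.4285]
blue [376.9697 204.4983] 297 [0.6559 0.4335]
((26.35694122314453, 37.49150466918945), (55.662906646728516, 23.748001098632812), 70.20112609863281) 1290
[[ 0.5548 -0.3712]
 [ 0.5752 -0.4339]
 [ 0.4299 -0.4785]
 [ 0.4097 -0.416 ]]
cen [ 0.4924 -0.4249] sides [0.066  0.1521 0.0656 0.1518]
endA (array([ 0.6955, -0.2145,  0.0209]), np.float64(0.0037057069131806973))
endB (array([ 0.5825, -0.2102,  0.0162]), np.float64(0.005210569988436559))
blk1 (array([ 0.5265, -0.431 ,  0.0375]), np.float64(0.13285678388509659))
blk2 (array([ 0.5736, -0.435 , -0.002 ]), np.float64(0.004391320501701429))
0.022 376.6 137.5 [ 0.6944 -0.2159]
0.022 376.6 179 [ 0.5806 -0.2113]
0.08 268 156 [0.6427 0.0813]
0.05 268.2 134.5 [0.7051 0.0795]
0.05 268.5 180 [0.5831 0.0821]
0.006 435.8 188 [ 0.5528 -0.3767]
0.006 456.2 180.5 [ 0.5719 -0.434 ]
0.006 474.5 232 [ 0.429  -0.4772]
0.006 453.7 238.8 [ 0.4121 -0.4192]
```

Run:
```python
from m import *
from scipy.spatial.transform import Rotation as Ro
s=bot.read_state();M=Ro.from_rotvec(s["tcp_rot"]).as_matrix();print(M,np.degrees(np.arctan2(M[1,2],M[0,2])))
T=grab("top");S=grab("scene")
def dark(c,roi,nm):
    x0,y0,x1,y1=roi
    p=np.asarray(c["pixels"])[y0:y1,x0:x1].astype(int)
    bl=max(blob(p.sum(2)<180),key=lambda q:q[1]);
    ys,xs=np.nonzero(bl[2]);(u,v),r=cv2.minEnclosingCircle(np.stack([xs,ys],1).astype(np.float32))
    print(nm,bl[1],u+x0,v+y0,r,onz(c,u+x0,v+y0,.014)[:2])
dark(T,(250,187,282,215),"ca");dark(T,(148,180,182,210),"cb");dark(T,(156,234,188,264),"cc")
print("groove mid",onz(T,456.5,209.4,.04))
# grip tab by dark mask inside mouth
p=np.asarray(T["pixels"]).astype(int)
print(p[156,258:282]);print(p[140,258:282])
r,g,b=p[...,0],p[...,1],p[...,2]
m=(r>1.6*b)&(r>g*1.2)&(r>60)
for ce,a,l in blob(m,amin=8):
    y,x=np.nonzero(l)
    if 230<ce[0]<400 and 120<ce[1]<200: print(ce,a,x.min(),x.max(),y.min(),y.max())
print("jar",onz(T,310,105,.07),"base?",onz(T,310,117,.0))
```

```text
[[ 0.9338 -0.0006  0.3577]
 [-0.3577 -0.0013  0.9338]
 [-0.0001 -1.     -0.0014]] 69.04188554347425
ca 320 265.0714282989502 199.5 10.702474594116211 [0.5339 0.0934]
cb 367 164.10563468933105 194.96478843688965 11.290680885314941 [0.5541 0.3675]
cc 353 171.10000038146973 247.94999980926514 11.292243957519531 [0.4099 0.3508]
groove mid [ 0.4911 -0.4181  0.04  ]
[[117 122 114]
 [119 124 115]
 [118 121 111]
 [119 122 111]
 [118 121 113]
 [124 126 117]
 [117 122 115]
 [114 120 112]
 [ 50  52  45]
 [ 44  46  42]
 [ 49  49  47]
 [ 56  58  52]
 [ 84  81  72]
 [ 92  89  83]
 [ 92  89  81]
 [ 92  87  79]
 [ 99  98  90]
 [121 124 118]
 [116 120 115]
 [116 121 113]
 [118 121 114]
 [120 122 118]
 [120 123 115]
 [119 123 112]]
[[119 121 111]
 [120 126 116]
 [121 124 116]
 [113 118 110]
 [ 54  57  51]
 [  6   0   6]
 [  8  10   1]
 [  3   9   5]
 [ 55  35  24]
 [111  77  43]
 [115  75  36]
 [ 62  47  38]
 [ 18  19  17]
 [ 21  26  22]
 [ 16  16  16]
 [ 38  35  36]
 [ 50  46  44]
 [ 67  67  62]
 [ 66  66  62]
 [ 67  66  61]
 [ 68  67  64]
 [ 71  69  60]
 [ 83  63  42]
 [ 85  65  50]]
[267.5938 140.4375] 32 266 269 134 147
[322.1964 138.3745] 275 280 367 137 140
[267.8421 172.3684] 19 267 268 164 179
[324.3245 177.0075] 265 280 368 176 178
[260.7143 193.6429] 14 259 262 192 195
[270.7647 196.0588] 17 269 272 194 198
jar [ 0.7767 -0.0331  0.07  ] base? [ 0.7611 -0.0375  0.    ]
```

Run:
```python
from h import *
# average several frames for denoise
for n,roi in(("top",(430,172,482,246)),("scene",(104,244,160,292))):
    a=np.mean([np.asarray(grab(n)["pixels"]).astype(float) for _ in range(4)],0)
    x0,y0,x1,y1=roi
    im=np.clip(a[y0:y1,x0:x1][...,::-1]*1.6,0,255).astype(np.uint8)
    k=8 if n=="top" else 12
    cv2.imwrite(f"pics/blk_{n}.png",cv2.resize(im,None,fx=k,fy=k,interpolation=cv2.INTER_CUBIC))
```

```text
(no output)
```

View pics/blk_top.png

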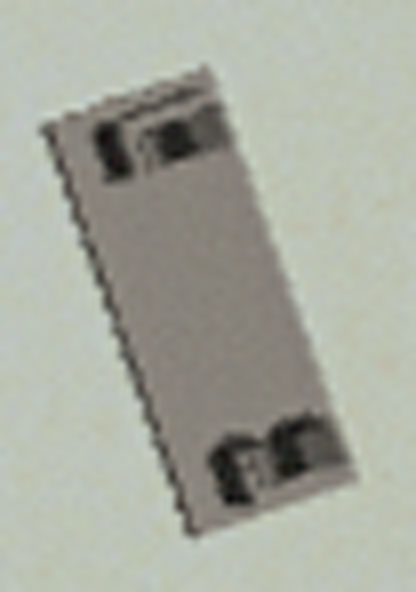

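View pics/blk_scene.png

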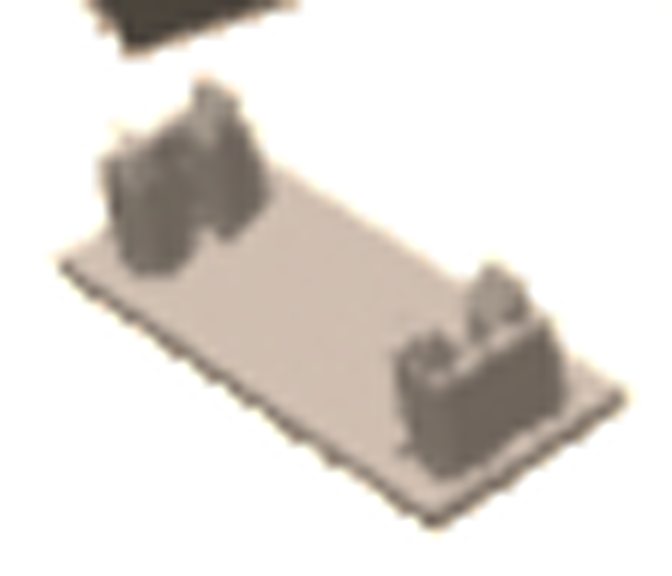

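Run:
```python
from h import *
np.set_printoptions(precision=4,suppress=True)
T=grab("top");S=grab("scene")
f=lambda x,y:(430+(x+.5)/8-.5,172+(y+.5)/8-.5)
g=lambda x,y:(104+(x+.5)/12-.5,244+(y+.5)/12-.5)
P=np.array([onz(T,*f(*q),.006)[:2] for q in((52,128),(208,66),(355,478),(200,533))]);print("T",P,P.mean(0))
e=P[0]+P[1]-P[2]-P[3];print(np.degrees(np.arctan2(e[1],e[0])),np.linalg.norm(e)/2)
Q=np.array([onz(S,*g(*q),.006)[:2] for q in((62,262),(625,398),(433,518))]);print("S",Q,(Q[0]+Q[1])/2, np.linalg.norm(Q[0]-Q[2]),np.linalg.norm(Q[1]-Q[2]))
e=Q[2]-Q[0];print(np.degrees(np.arctan2(e[1],e[0])))
for z in(.034,.045):print(z,onz(T,*f(233.5,292.5),z)[:2])
# gate: top edge ends, tab
for u,v,z in((267.65,134,.05),(267.9,179.5,.05),(267.7,155.6,.08)):print(onz(T,u,v,z)[:2])
# scene gate points from z2 (scale 6): top edge ends (530,185),(662,293); tab top corners (582,178),(620,208)
h=lambda x,y:(200+(x+.5)/6-.5,190+(y+.5)/6-.5)
for q,z in(((530,185),.05),((662,293),.05),((600,192),.08)):print("S",onz(S,*h(*q),z)[:2])
```

```text
T [[ 0.5539 -0.3775]
 [ 0.5738 -0.4324]
 [ 0.4309 -0.4757]
 [ 0.4137 -0.4216]] [ 0.4931 -0.4268]
17.163974012490915 0.14820464315607107
S [[ 0.4379 -0.4786]
 [ 0.5631 -0.3805]
 [ 0.5782 -0.4353]] [ 0.5005 -0.4295] 0.14683991240602742 0.056849725173957255
17.14406566604208
0.034 [ 0.4946 -0.4266]
0.045 [ 0.4942 -0.4224]
[0.7065 0.081 ]
[0.5845 0.0837]
[0.6437 0.082 ]
S [0.5896 0.0803]
S [0.7083 0.0807]
S [0.6496 0.082 ]
```

```bash
python3 -m jog '[[40,-55,0,-10,85],[80,-110,0,-20,85],[120,-165,0,-30,85],[160,-220,0,-40,85],[200,-275,0,-50,85],[240,-330,0,-60,85],[280,-385,0,-70,85],[320,-440,0,-80,85],[360,-490,0,-90,85],[406,-548,0,-100,85]]' 40; python3 -m jog '[[0,0,0,-10,85],[0,0,0,-20,85],[0,0,0,-30,85],[0,0,0,-40,85],[0,0,0,-50,85],[0,0,0,-60,85],[0,0,0,-60,85],[0,0,0,-60,85],[0,0,0,-60,85],[0,0,0,-60,85]]'
cat >> m.py <<'E'
from scipy.spatial.transform import Rotation as Ro
def st():
    s=bot.read_state();M=Ro.from_rotvec(s["tcp_rot"]).as_matrix()
    print("t",round(s["time"],2),"tcp",np.round(s["tool_pos"]*1000,1),"yaw",round(float(np.degrees(np.arctan2(M[1,2],M[0,2]))),2),"tilt",round(float(np.degrees(np.arccos(-M[2,1]))),2),"F",np.round(s["wrist_force"],1),"w",round(s["width"]*85.4,1),"q",np.round(s["q"],2))
E
python3 -c "
from m import *
st();grab('top','t1.png')"
```

```text
time: 2.05
tool_pos: [0.6133, 0.1255, 0.2289]
tcp_rot: [-0.898, 1.599, -1.599]
wrist_force: [0.6, -0.1, 0.1]
width: 0.99
time: 3.3
tool_pos: [0.6122, 0.1273, 0.2286]
tcp_rot: [-0.018, -2.213, 2.213]
wrist_force: [-0.1, 1.5, 0.4]
width: 1.001
t 3.3 tcp [612.2 127.3 228.6] yaw -90.91 tilt 0.0 F [-0.1  1.5  0.4] w 85.5 q [ 0.17  0.17  1.72 -0.    1.25  1.75]
```

View pics/t1.png

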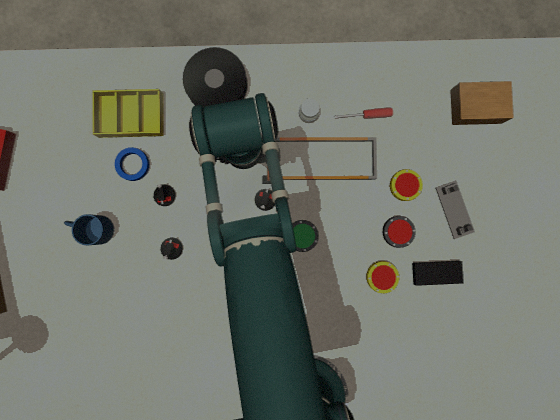

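```bash
python3 -m jog '[[20,-25,0,0,85],[35,-46,0,0,85],[35,-46,-30,0,85],[35,-46,-60,0,85],[35,-46,-90,0,85],[35,-46,-108,0,85],[35,-46,-108,0,85],[35,-46,-108,0,85],[35,-46,-108,0,85],[35,-46,-108,0,85]]'
python3 -c "
from m import *
st();c=grab('scene','s2.png')
im=cv2.imread('pics/s2.png')[130:290,200:360];cv2.imwrite('pics/s2z.png',cv2.resize(im,(600,600),interpolation=cv2.INTER_CUBIC))"
```

```text
time: 4.6
tool_pos: [0.648, 0.0814, 0.1219]
tcp_rot: [-0.021, -2.214, 2.214]
wrist_force: [-0.4, -0.2, 0.2]
width: 0.993
t 4.6 tcp [648.   81.4 121.9] yaw -90.95 tilt 0.12 F [-0.4 -0.2  0.2] w 84.8 q [0.09 0.3  1.76 0.   1.08 1.67]
```

View pics/s2z.png

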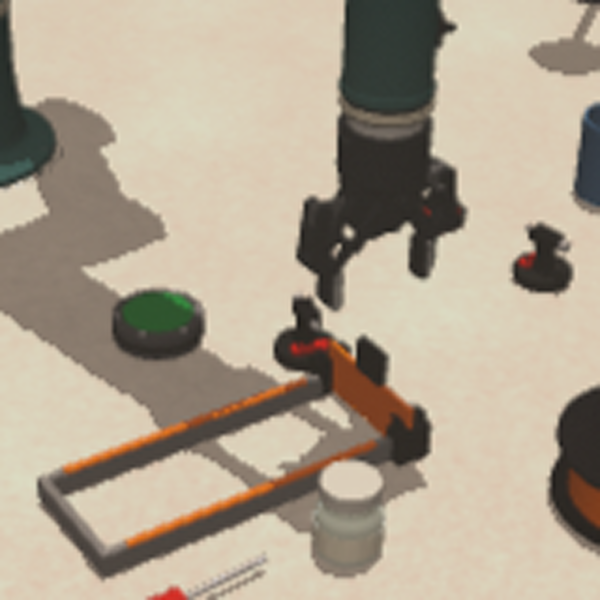

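```bash
python3 -m jog '[[0,0,-20,0,50],[0,0,-40,0,50],[0,0,-46,0,50],[0,0,-46,0,50],[0,0,-46,0,40],[0,0,-46,0,20],[0,0,-46,0,0],[0,0,-46,0,0],[0,0,-46,0,0],[0,0,-46,0,0]]' 40
python3 -c "
from m import *
st()"
python3 -m jog '[[0,0,0,0,0],[0,0,0,0,0],[0,0,0,0,0],[0,0,0,0,0],[0,0,10,0,0],[0,0,20,0,0],[0,0,40,0,0],[0,0,60,0,0],[0,0,80,0,0],[0,0,80,0,0]]' 40
python3 -c "
from m import *
st();c=grab('scene','s3.png');c=grab('top','t3.png')
im=cv2.imread('pics/s3.png')[130:290,200:360];a=cv2.resize(im,(400,400),interpolation=cv2.INTER_CUBIC)
im=cv2.imread('pics/t3.png')[100:260,200:360];b=cv2.resize(im,(400,400),interpolation=cv2.INTER_CUBIC)
cv2.imwrite('pics/s3z.png',np.hstack([a,b]))"
```

```text
time: 5.9
tool_pos: [0.6479, 0.0813, 0.0755]
tcp_rot: [-0.02, -2.214, 2.214]
wrist_force: [-0.4, -0.4, 4.6]
width: 0.088
t 5.9 tcp [647.9  81.3  75.5] yaw -90.96 tilt 0.09 F [-0.4 -0.4  4.6] w 7.5 q [0.09 0.35 1.79 0.   1.   1.67]
time: 7.15
tool_pos: [0.6493, 0.0814, 0.1582]
tcp_rot: [-0.025, -2.217, 2.215]
wrist_force: [0.7, 0.2, -0.6]
width: 0.086
t 7.15 tcp [649.3  81.4 158.2] yaw -90.96 tilt 0.34 F [ 0.7  0.2 -0.6] w 7.3 q [0.09 0.27 1.73 0.   1.14 1.67]
```

View pics/s3z.png

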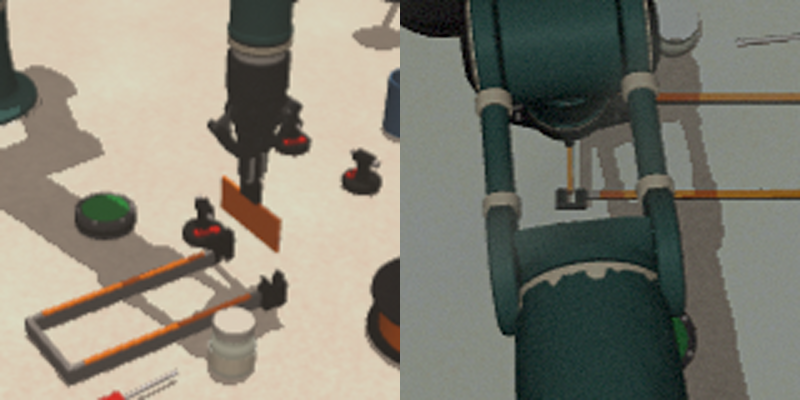

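```bash
python3 -m jog '[[-10,-30,0,2,0],[-26,-84,0,4,0],[-43,-140,0,6,0],[-60,-198,0,8,0],[-77,-256,0,10,0],[-94,-314,0,12,0],[-111,-370,0,14,0],[-128,-426,0,16,0],[-140,-470,0,18,0],[-152,-509,0,18,0]]' 40
python3 -m jog '[[0,0,0,0,0],[0,0,0,0,0],[0,0,0,0,0],[0,0,0,0,0],[0,0,0,0,0],[0,0,0,0,0],[0,0,0,0,0],[0,0,0,0,0],[0,0,0,0,0],[0,0,0,0,0]]' 40
python3 -c "
from m import *
st();c=grab('scene','s4.png');c=grab('top','t4.png')
im=cv2.imread('pics/s4.png')[200:300,90:190];a=cv2.resize(im,(400,400),interpolation=cv2.INTER_CUBIC)
im=cv2.imread('pics/t4.png')[150:250,400:500];b=cv2.resize(im,(400,400),interpolation=cv2.INTER_CUBIC)
cv2.imwrite('pics/s4z.png',np.hstack([a,b]))"
```

```text
time: 8.5
tool_pos: [0.4937, -0.4289, 0.153]
tcp_rot: [-0.31, 2.065, -2.06]
wrist_force: [-0.0, 0.3, -0.5]
width: 0.092
time: 9.75
tool_pos: [0.4952, -0.4278, 0.1546]
tcp_rot: [-0.309, 2.062, -2.061]
wrist_force: [0.2, -0.7, -0.9]
width: 0.087
t 9.75 tcp [ 495.2 -427.8  154.6] yaw -72.97 tilt 0.0 F [ 0.2 -0.7 -0.9] w 7.5 q [-0.75  0.28  1.73  0.    1.14  0.52]
```

View pics/s4z.png

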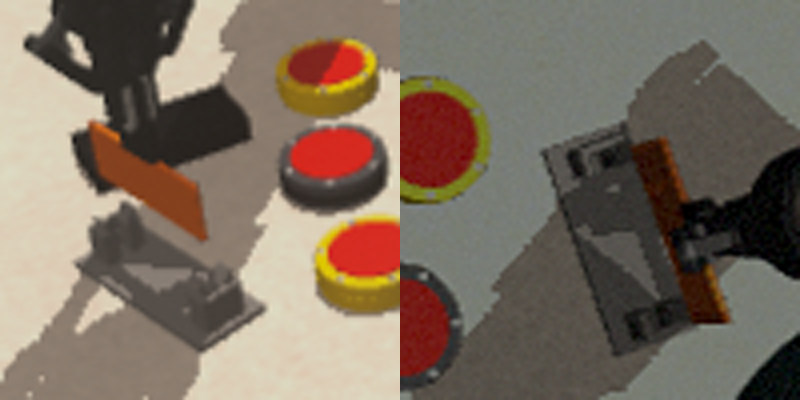

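Run:
```python
from m import *
T=grab("top");p=np.asarray(T["pixels"]).astype(int);r,g,b=p[...,0],p[...,1],p[...,2]
m=(r>1.6*b)&(r>g*1.2)&(r>60);m[:,:450]=0;m[:180]=0;m[240:]=0
for v in range(182,234,4):
    x=np.nonzero(m[v])[0]
    if len(x): print(v,x.min(),x.max())
for q in((457.6,186.4),(473.9,230.1)):print(onz(T,*q,.079)[:2])
for q in((466,184.3),(481.6,230)):print(onz(T,*q,.129)[:2])
S=grab("scene")
f=lambda x,y:(90+(x+.5)/4-.5,200+(y+.5)/4-.5)
for q,z in(((90,122),.129),((203,184),.129),((93,170),.079),((205,240),.079)):print("S",onz(S,*f(*q),z)[:2])
```

```text
186 458 467
190 466 468
194 468 470
198 469 471
214 467 467
218 476 478
222 475 479
226 479 481
230 481 481
[ 0.5496 -0.4093]
[ 0.435  -0.4459]
[ 0.5502 -0.4116]
[ 0.4352 -0.4447]
S [ 0.4423 -0.4485]
S [ 0.5563 -0.4071]
S [ 0.4313 -0.4512]
S [ 0.5539 -0.4118]
```

```bash
python3 -m jog '[[1,1,-10,0,0],[1,1,-20,0,0],[1,1,-25,0,0],[1,1,-30,0,0],[1,1,-35,0,0],[1,1,-40,0,0],[1,1,-44,0,0],[1,1,-48,0,0],[1,1,-52,0,0],[1,1,-52,0,0]]' 40
python3 -c "
from m import *
st();c=grab('scene','s5.png');c=grab('top','t5.png')
im=cv2.imread('pics/s5.png')[220:300,90:170];a=cv2.resize(im,(400,400),interpolation=cv2.INTER_CUBIC)
im=cv2.imread('pics/t5.png')[170:250,420:500];b=cv2.resize(im,(400,400),interpolation=cv2.INTER_CUBIC)
cv2.imwrite('pics/s5z.png',np.hstack([a,b]))"
```

```text
time: 11.2
tool_pos: [0.496, -0.4265, 0.1021]
tcp_rot: [-0.309, 2.062, -2.061]
wrist_force: [-0.4, -0.0, -0.7]
width: 0.084
t 11.2 tcp [ 496.  -426.5  102.1] yaw -72.96 tilt 0.05 F [-0.4 -0.  -0.7] w 7.2 q [-0.75  0.33  1.77  0.    1.05  0.53]
```

View pics/s5z.png

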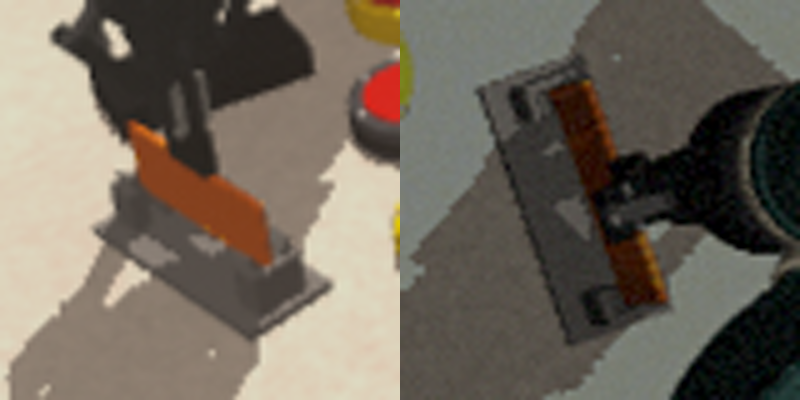

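```bash
python3 -m jog '[[0,0,-5,0,0],[0,0,-9,0,0],[0,0,-12,0,0],[0,0,-15,0,0],[0,0,-18,0,0],[0,0,-20,0,0],[0,0,-21,0,0],[0,0,-21,0,0],[0,0,-21,0,0],[0,0,-21,0,0]]' 40
python3 -c "
from m import *
st();c=grab('scene','s6.png');c=grab('top','t6.png')
im=cv2.imread('pics/s6.png')[220:300,90:170];a=cv2.resize(im,(400,400),interpolation=cv2.INTER_CUBIC)
im=cv2.imread('pics/t6.png')[170:250,420:500];b=cv2.resize(im,(400,400),interpolation=cv2.INTER_CUBIC)
cv2.imwrite('pics/s6z.png',np.hstack([a,b]))"
```

```text
time: 12.55
tool_pos: [0.4963, -0.4267, 0.0816]
tcp_rot: [-0.309, 2.061, -2.061]
wrist_force: [-0.6, 0.6, -0.4]
width: 0.088
t 12.55 tcp [ 496.3 -426.7   81.6] yaw -72.96 tilt 0.01 F [-0.6  0.6 -0.4] w 7.5 q [-0.75  0.35  1.78  0.    1.01  0.53]
```

View pics/s6z.png

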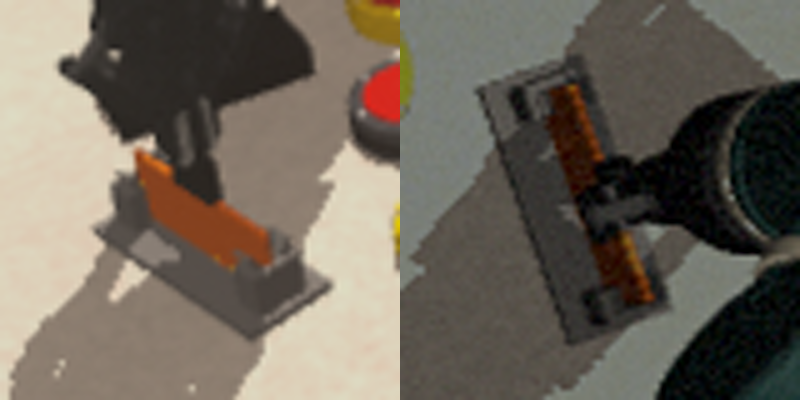

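```bash
python3 -m jog '[[0,0,-1.5,0,0],[0,0,-1.5,0,0],[0,0,-0.5,0,10],[0,0,0,0,20],[0,0,0,0,30],[0,0,0,0,30],[0,0,0,0,30],[0,0,10,0,30],[0,0,30,0,30],[0,0,60,0,40]]' 40
python3 -m jog '[[0,0,40,0,50],[0,10,60,0,50],[-20,70,60,10,50],[-40,130,60,20,50],[-50,190,60,30,50],[-55,250,60,40,50],[-60,310,60,50,50],[-62,360,60,60,50],[-62,360,60,70,50],[-62,360,60,73,50]]' 40
python3 -c "
from m import *
st();c=grab('scene','s7.png');c=grab('top','t7.png')
for k,v in pucks(c).items():
  for ce,a,X in v: print(k,ce,a,X[:2])
im=cv2.imread('pics/s7.png')[220:300,90:170];a=cv2.resize(im,(400,400),interpolation=cv2.INTER_CUBIC)
im=cv2.imread('pics/t7.png')[170:250,420:500];b=cv2.resize(im,(400,400),interpolation=cv2.INTER_CUBIC)
cv2.imwrite('pics/s7z.png',np.hstack([a,b]))"
```

```text
time: 13.9
tool_pos: [0.496, -0.4265, 0.1427]
tcp_rot: [-0.309, 2.062, -2.061]
wrist_force: [0.2, -0.0, 0.7]
width: 0.467
time: 15.15
tool_pos: [0.4337, -0.0652, 0.202]
tcp_rot: [-1.212, 1.204, -1.205]
wrist_force: [0.2, 0.1, 0.0]
width: 0.585
t 15.15 tcp [433.7 -65.2 202. ] yaw 0.34 tilt 0.03 F [0.2 0.1 0. ] w 50.0 q [-0.21 -0.18  2.11  0.    1.21 -0.21]
green [302.395  235.5426] 481 [ 0.4332 -0.0045]
red [377.8601 112.2176] 193 [ 0.7632 -0.2213]
red [  1.6471 139.402 ] 102 [0.7162 0.801 ]
red [406.8259 184.3906] 448 [ 0.5632 -0.2918]
red [405.7222 230.5657] 198 [ 0.4385 -0.2833]
red [375.6639 277.418 ] 122 [ 0.3157 -0.1972]
blue [130.7352 163.3654] 457 [0.6413 0.4534]
```

View pics/s7z.png

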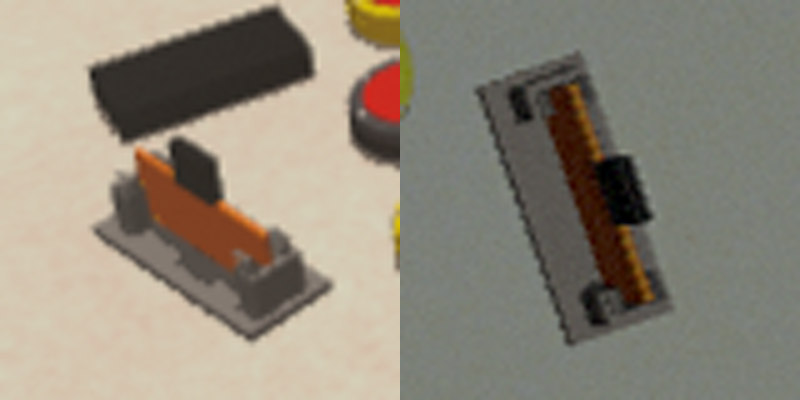

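View pics/t7.png

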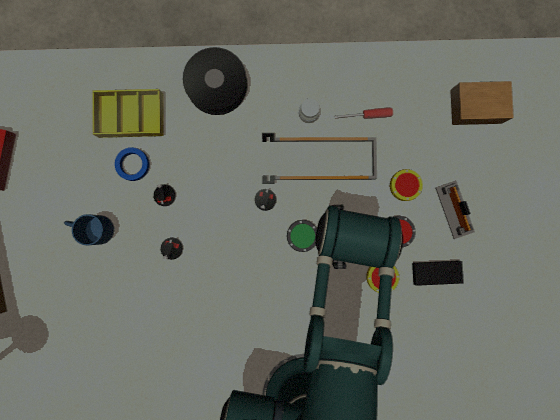

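```bash
python3 -m jog '[[0,-5,-40,0,50],[0,-5,-80,0,50],[0,-5,-120,0,50],[0,-5,-150,0,50],[0,-5,-165,0,50],[0,-5,-171,0,50],[0,-5,-171,0,50],[0,0,-171,0,50],[0,10,-171,0,50],[0,20,-171,0,50]]' 40
python3 -c "
from m import *
st();c=grab('scene','s8.png');
im=cv2.imread('pics/s8.png')[120:270,160:360];a=cv2.resize(im,(800,600),interpolation=cv2.INTER_CUBIC)
cv2.imwrite('pics/s8z.png',a)"
```

```text
time: 16.5
tool_pos: [0.4346, -0.046, 0.0311]
tcp_rot: [-1.209, 1.208, -1.209]
wrist_force: [-0.2, -0.3, -0.2]
width: 0.587
t 16.5 tcp [434.6 -46.   31.1] yaw 0.03 tilt 0.06 F [-0.2 -0.3 -0.2] w 50.1 q [-0.16  0.04  2.27  0.    0.83 -0.16]
```

View pics/s8z.png

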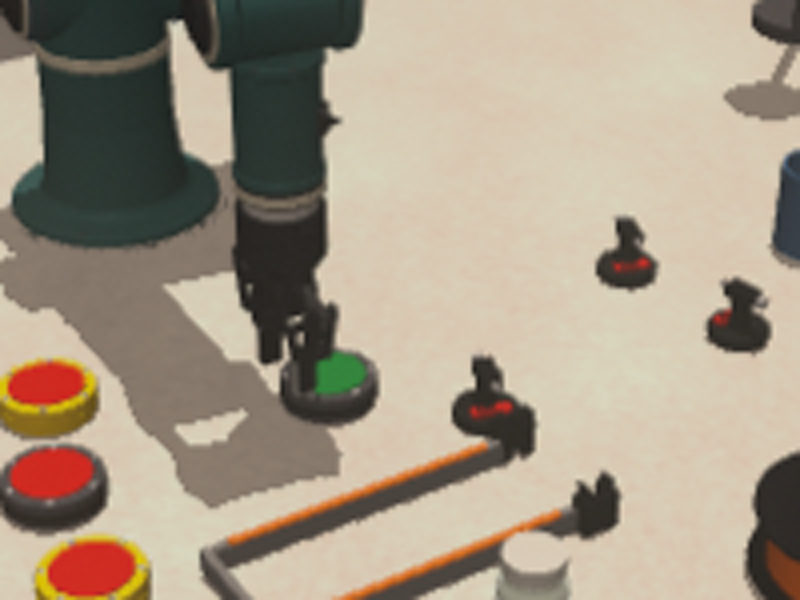

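```bash
python3 -m jog '[[0,12,0,0,50],[0,26,0,0,50],[0,42,0,0,50],[0,58,0,0,50],[0,74,0,0,50],[0,90,0,0,50],[0,106,0,0,50],[0,120,0,0,50],[0,130,0,0,50],[0,136,0,0,50]]' 40
cat >> m.py <<'E'
OFF=np.array([1.3,-1.6])
def look(tag):
    st()
    for n,sg in(("top",1),("scene",-1)):
        c=grab(n,tag+"_"+n+".png")
        for k,v in pucks(c).items():
            if k=="blue":continue
            for ce,a,X in v:
                if .25<X[0]<.75 and -.35<X[1]<.45: print(n,k,a,np.round(X[:2]*1000+sg*OFF,1))
E
python3 -c "
from m import *
look('p1')"
```

```text
time: 17.8
tool_pos: [0.4342, 0.0899, 0.0306]
tcp_rot: [-1.21, 1.208, -1.208]
wrist_force: [-0.0, -0.2, -0.3]
width: 0.589
t 17.8 tcp [434.2  89.9  30.6] yaw 0.07 tilt 0.01 F [-0.  -0.2 -0.3] w 50.3 q [ 0.15  0.05  2.26 -0.    0.83  0.15]
top green 340 [434.4 -14.1]
top red 448 [ 564.5 -293.4]
top red 479 [ 438.1 -268.3]
top red 458 [ 317.1 -219. ]
scene green 149 [434.  -6.]
scene red 145 [ 319.2 -220.4]
scene red 212 [ 439.  -268.3]
scene red 224 [ 565.6 -293.4]
```

```bash
python3 -c "
from m import *
a=cv2.imread('pics/p1_top.png')[100:300,120:320];b=cv2.imread('pics/p1_scene.png')[100:300,200:400]
cv2.imwrite('pics/p1z.png',np.hstack([cv2.resize(i,(400,400),interpolation=cv2.INTER_CUBIC) for i in(a,b)]))"
```

```text
(no output)
```

View pics/p1z.png

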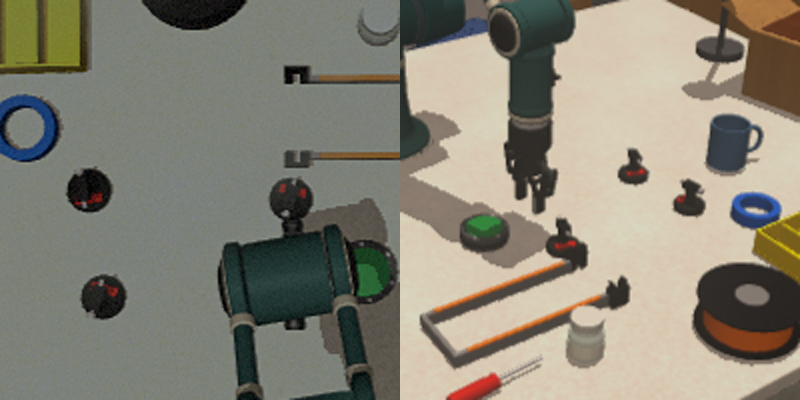

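```bash
python3 -c "
from m import *
c=grab('scene','q.png')
for z in(0,.01,.02,.03,.04):
  print(z,[np.round(proj(c,(x,.09,z)),1) for x in(.4,.467)])
a=cv2.imread('pics/q.png')[150:230,230:310]
cv2.imwrite('pics/qz.png',cv2.resize(a,(560,560),interpolation=cv2.INTER_CUBIC))"
```

```text
0 [array([259.4, 205.9]), array([269.6, 214.5])]
0.01 [array([259.4, 203.6]), array([269.6, 212.2])]
0.02 [array([259.5, 201.4]), array([269.7, 209.9])]
0.03 [array([259.5, 199. ]), array([269.7, 207.5])]
0.04 [array([259.5, 196.7]), array([269.8, 205.2])]
```

View pics/qz.png

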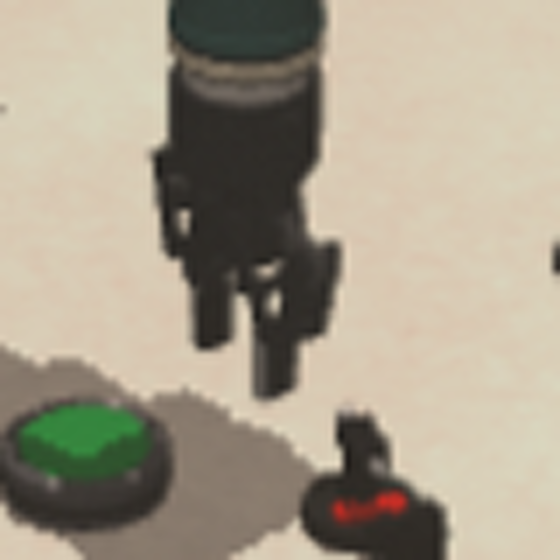

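```bash
python3 -m jog '[[-10,0,-4,0,46],[-10,0,-8,0,46],[-10,0,-12,0,46],[-10,0,-14,0,46],[-10,0,-16,0,46],[-10,0,-18,0,46],[-10,0,-18,0,46],[-10,0,-18,0,46],[-10,0,-18,0,46],[-10,0,-18,0,46]]' 40
python3 -c "
from m import *
st();c=grab('scene','q2.png')
for z in(0,.01,.02,.03,.04):
  print(z,[np.round(proj(c,(x,.09,z)),1) for x in(.391,.457)])
a=cv2.imread('pics/q2.png')[150:230,230:310]
cv2.imwrite('pics/qz2.png',cv2.resize(a,(560,560),interpolation=cv2.INTER_CUBIC))"
```

```text
time: 19.2
tool_pos: [0.4243, 0.0893, 0.0126]
tcp_rot: [-1.209, 1.209, -1.209]
wrist_force: [0.1, -0.8, -0.5]
width: 0.54
t 19.2 tcp [424.3  89.3  12.6] yaw 0.04 tilt 0.01 F [ 0.1 -0.8 -0.5] w 46.1 q [0.15 0.06 2.29 0.   0.79 0.15]
0 [array([258.1, 204.8]), array([268. , 213.2])]
0.01 [array([258.1, 202.5]), array([268.1, 210.9])]
0.02 [array([258.1, 200.2]), array([268.1, 208.6])]
0.03 [array([258.1, 197.9]), array([268.2, 206.3])]
0.04 [array([258.1, 195.6]), array([268.2, 203.9])]
```

View pics/qz2.png

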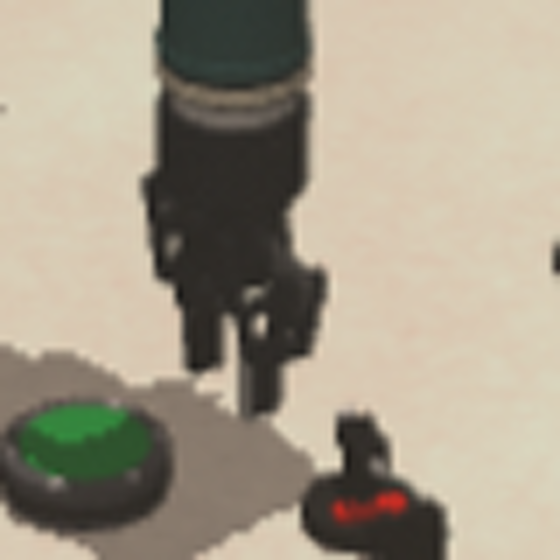

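```bash
python3 -m jog '[[0,0,40,0,46],[5,-20,60,0,46],[10,-70,60,0,46],[10,-120,60,0,46],[10,-163,60,0,46],[10,-163,40,0,46],[10,-163,10,0,46],[10,-163,-4,0,46],[10,-163,-4,0,46],[10,-150,-4,0,46]]' 40
python3 -m jog '[[0,10,0,0,46],[0,20,0,0,46],[0,34,0,0,46],[0,48,0,0,46],[0,60,0,0,46],[0,72,0,0,46],[0,82,0,0,46],[0,90,0,0,46],[0,95,0,0,46],[0,95,0,0,46]]' 40
python3 -c "
from m import *
look('p2')
a=cv2.imread('pics/p2_top.png')[100:300,120:320];b=cv2.imread('pics/p2_scene.png')[100:300,200:400]
cv2.imwrite('pics/p2z.png',np.hstack([cv2.resize(i,(400,400),interpolation=cv2.INTER_CUBIC) for i in(a,b)]))"
```

```text
time: 20.5
tool_pos: [0.4352, -0.0607, 0.0094]
tcp_rot: [-1.208, 1.208, -1.21]
wrist_force: [0.7, 0.0, -0.0]
width: 0.542
time: 21.75
tool_pos: [0.4341, 0.0349, 0.0084]
tcp_rot: [-1.209, 1.209, -1.208]
wrist_force: [0.7, -0.9, 1.0]
width: 0.537
t 21.75 tcp [434.1  34.9   8.4] yaw 0.03 tilt 0.05 F [ 0.7 -0.9  1. ] w 45.9 q [0.02 0.07 2.29 0.   0.78 0.02]
top red 447 [ 564.5 -293.4]
top red 482 [ 438.2 -268.3]
top red 463 [ 317.1 -219.1]
scene green 80 [445.4  87.8]
scene red 145 [ 319.2 -220.4]
scene red 212 [ 439.  -268.3]
scene red 224 [ 565.6 -293.4]
```

View pics/p2z.png

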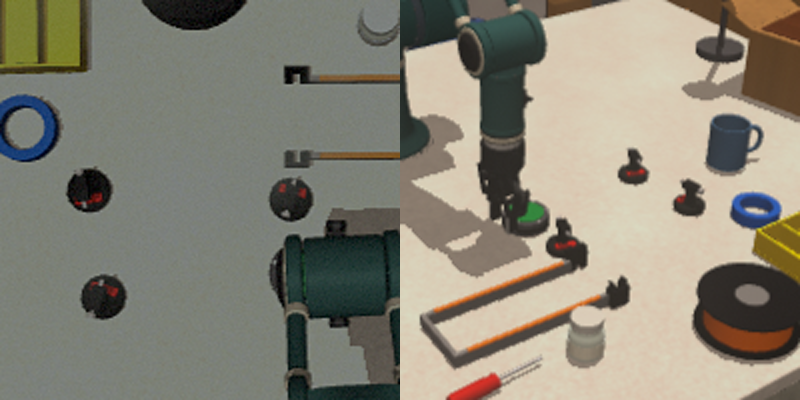

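```bash
python3 -m jog '[[0,10,0,0,46],[0,24,0,0,46],[0,40,0,0,46],[0,56,0,0,46],[0,72,0,0,46],[0,88,0,0,46],[0,104,0,0,46],[0,120,0,0,46],[0,134,0,0,46],[0,144,0,0,46]]' 40
python3 -m jog '[[0,0,0,0,46],[0,-15,0,0,46],[0,-30,30,0,46],[0,-50,80,0,46],[-30,-60,90,0,46],[-60,-60,90,0,46],[-60,-60,90,0,46],[-60,-60,90,0,46],[-60,-60,90,0,46],[-60,-60,90,0,46]]' 40
python3 -c "
from m import *
look('p3')"
```

```text
time: 23.1
tool_pos: [0.4342, 0.1792, 0.0086]
tcp_rot: [-1.21, 1.208, -1.208]
wrist_force: [0.2, -2.1, -1.8]
width: 0.543
time: 24.35
tool_pos: [0.3748, 0.1182, 0.0985]
tcp_rot: [-1.21, 1.209, -1.209]
wrist_force: [0.4, 0.2, -0.2]
width: 0.539
t 24.35 tcp [374.8 118.2  98.5] yaw 0.03 tilt 0.01 F [ 0.4  0.2 -0.2] w 46.0 q [ 0.24 -0.16  2.31 -0.    1.    0.24]
top green 489 [434.8 226.3]
top red 447 [ 564.6 -293.4]
top red 479 [ 438.2 -268.3]
top red 461 [ 317.2 -219.1]
scene green 125 [435.2 225.9]
scene red 145 [ 319.2 -220.4]
scene red 212 [ 439.  -268.3]
scene red 224 [ 565.6 -293.4]
```

View pics/p3_top.png

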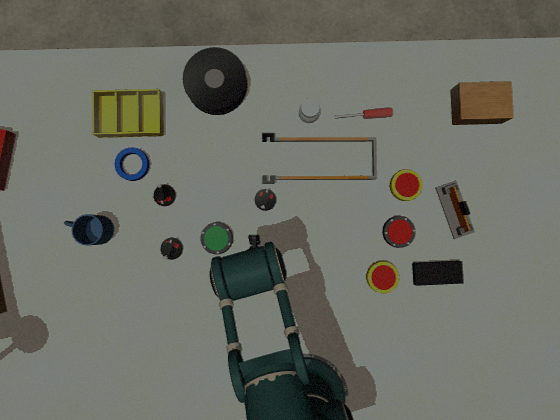

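```bash
python3 -m jog '[[-2,20,0,10,46],[-4,40,0,20,46],[-5,60,0,30,46],[-5,80,0,40,46],[-5,100,0,50,46],[-5,108,0,60,46],[-5,108,0,70,46],[-5,108,0,80,46],[-5,108,0,90,46],[-5,108,0,90,46]]' 40
python3 -m jog '[[0,0,-30,0,46],[0,0,-60,0,46],[0,0,-80,0,46],[0,0,-90,0,46],[0,0,-90,0,46],[8,0,-90,0,46],[16,0,-90,0,46],[24,0,-90,0,46],[32,0,-90,0,46],[40,0,-90,0,46]]' 40
python3 -c "
from m import *
look('p4')
a=cv2.imread('pics/p4_top.png')[100:300,120:320];b=cv2.imread('pics/p4_scene.png')[100:300,200:400]
cv2.imwrite('pics/p4z.png',np.hstack([cv2.resize(i,(400,400),interpolation=cv2.INTER_CUBIC) for i in(a,b)]))"
```

```text
time: 25.7
tool_pos: [0.3693, 0.2264, 0.0984]
tcp_rot: [-1.571, 0.001, -0.0]
wrist_force: [-0.1, -0.1, 0.4]
width: 0.539
time: 26.95
tool_pos: [0.4091, 0.2261, 0.0087]
tcp_rot: [-1.571, 0.001, 0.002]
wrist_force: [-5.5, -0.8, 6.2]
width: 0.538
t 26.95 tcp [409.1 226.1   8.7] yaw 90.02 tilt 0.09 F [-5.5 -0.8  6.2] w 46.0 q [ 0.45  0.13  2.22  0.    0.79 -1.12]
top green 150 [470.8 212.5]
top red 444 [ 564.6 -293.2]
top red 482 [ 438.1 -268.3]
top red 459 [ 317.1 -219.1]
scene green 124 [459.5 225.4]
scene red 145 [ 319.2 -220.4]
scene red 212 [ 439.  -268.3]
scene red 224 [ 565.6 -293.4]
```

View pics/p4z.png

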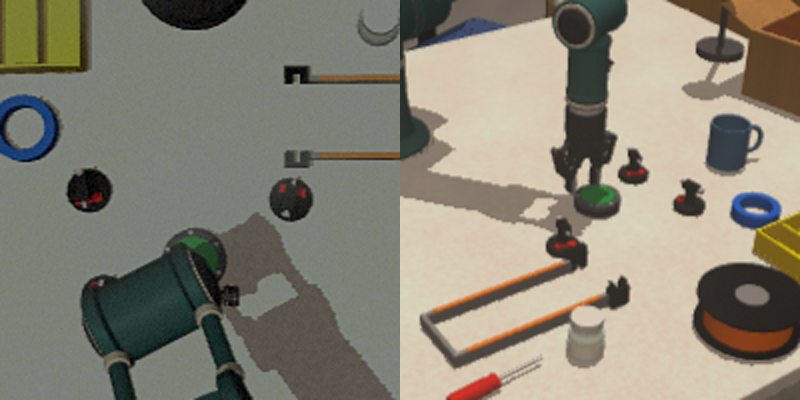

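```bash
python3 -m jog '[[6,0,0,0,46],[16,0,0,0,46],[28,0,0,0,46],[40,0,0,0,46],[52,0,0,0,46],[64,0,0,0,46],[76,0,0,0,46],[86,0,0,0,46],[94,0,0,0,46],[100,0,0,0,46]]' 40
python3 -c "
from m import *
look('p5')
a=cv2.imread('pics/p5_top.png')[100:300,120:320];b=cv2.imread('pics/p5_scene.png')[100:300,200:400]
cv2.imwrite('pics/p5z.png',np.hstack([cv2.resize(i,(400,400),interpolation=cv2.INTER_CUBIC) for i in(a,b)]))"
```

```text
time: 28.3
tool_pos: [0.5097, 0.2262, 0.0085]
tcp_rot: [-1.571, -0.0, 0.001]
wrist_force: [-2.3, 0.0, -0.2]
width: 0.539
t 28.3 tcp [509.7 226.2   8.5] yaw 90.04 tilt 0.01 F [-2.3  0.  -0.2] w 46.0 q [ 0.37  0.28  2.04 -0.    0.83 -1.2 ]
top red 445 [ 564.6 -293.2]
top red 477 [ 438.1 -268.3]
top red 457 [ 317.1 -219. ]
scene green 143 [558.9 225.3]
scene red 145 [ 319.2 -220.4]
scene red 212 [ 439.  -268.3]
scene red 224 [ 565.6 -293.4]
```

View pics/p5z.png

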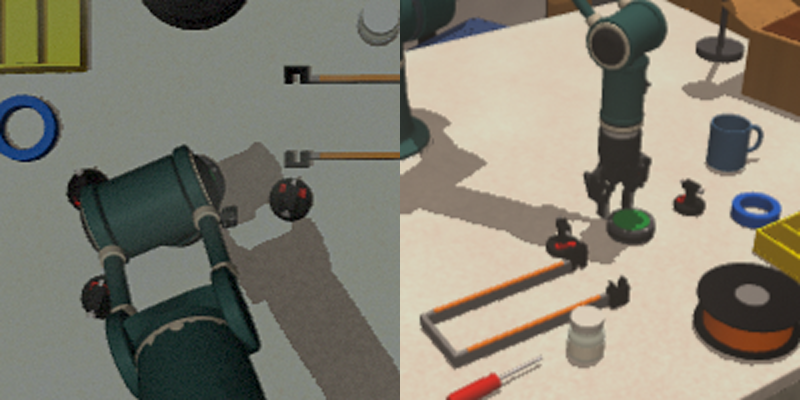

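```bash
python3 -m jog '[[8,0,0,0,46],[18,0,0,0,46],[30,0,0,0,46],[42,0,0,0,46],[54,0,0,0,46],[66,0,0,0,46],[78,0,0,0,46],[86,0,0,0,46],[91,0,0,0,46],[91,0,0,0,46]]' 40
python3 -m jog '[[-10,0,0,0,46],[-20,0,20,0,46],[-20,0,70,0,46],[-20,0,110,0,46],[0,15,110,-10,46],[20,30,110,-20,46],[35,45,110,-30,46],[50,68,110,-40,46],[50,68,110,-50,46],[50,68,110,-60,46]]' 40
python3 -m jog '[[0,0,0,-10,46],[0,0,0,-20,46],[0,0,0,-30,46],[0,0,0,-30,46],[0,0,0,-30,46],[0,0,0,-30,46],[0,0,0,-30,46],[0,0,0,-30,46],[0,0,0,-30,46],[0,0,0,-30,46]]' 40
python3 -c "
from m import *
look('p6')"
```

```text
time: 29.65
tool_pos: [0.601, 0.2263, 0.0087]
tcp_rot: [-1.571, -0.001, -0.0]
wrist_force: [0.5, -0.6, -0.0]
width: 0.539
time: 30.9
tool_pos: [0.6496, 0.2947, 0.1184]
tcp_rot: [-1.411, 0.819, -0.819]
wrist_force: [-0.1, 0.4, 0.7]
width: 0.537
time: 32.15
tool_pos: [0.6502, 0.2942, 0.1185]
tcp_rot: [-1.21, 1.209, -1.209]
wrist_force: [-0.0, 0.2, 0.5]
width: 0.538
t 32.15 tcp [650.2 294.2 118.5] yaw 0.04 tilt 0.0 F [-0.   0.2  0.5] w 46.0 q [0.39 0.41 1.61 0.   1.11 0.39]
top green 470 [649.1 224.8]
top red 445 [ 564.6 -293.4]
top red 480 [ 438.1 -268.2]
top red 455 [ 317.  -218.9]
scene green 157 [648.1 224.1]
scene red 145 [ 319.2 -220.4]
scene red 212 [ 439.  -268.3]
scene red 224 [ 565.6 -293.4]
```

View pics/p6_top.png

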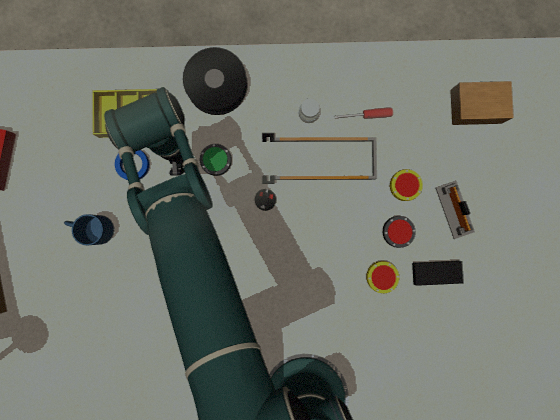

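View pics/p6_scene.png

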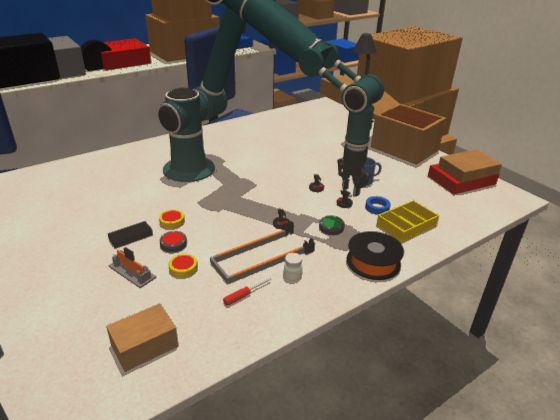

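```bash
python3 -m jog '[[0,0,-30,-1.3,46],[0,0,-60,-1.3,46],[0,0,-90,-1.3,46],[0,0,-109,-1.3,46],[0,0,-109,-1.3,46],[0,-10,-109,-1.3,46],[0,-20,-109,-1.3,46],[0,-30,-109,-1.3,46],[0,-42,-109,-1.3,46],[0,-54,-109,-1.3,46]]' 40
python3 -m jog '[[0,-10,0,0,46],[-0.5,-20,0,0,46],[-0.5,-30,0,0,46],[-1,-38,0,0,46],[-1,-43,0,0,46],[-1,-43,0,0,46],[-1,-43,0,0,46],[-1,-43,0,0,46],[-1,-43,0,0,46],[-1,-43,0,0,46]]' 40
python3 -c "
from m import *
look('p7')
a=cv2.imread('pics/p7_top.png')[60:260,170:370];b=cv2.imread('pics/p7_scene.png')[130:290,200:360]
cv2.imwrite('pics/p7z.png',np.hstack([cv2.resize(i,(400,400),interpolation=cv2.INTER_CUBIC) for i in(a,b)]))"
```

```text
time: 33.5
tool_pos: [0.6512, 0.2402, 0.0108]
tcp_rot: [-1.196, 1.225, -1.226]
wrist_force: [0.6, 4.5, 3.9]
width: 0.541
time: 34.75
tool_pos: [0.6488, 0.1969, 0.009]
tcp_rot: [-1.2, 1.226, -1.225]
wrist_force: [1.2, 1.1, 0.3]
width: 0.541
t 34.75 tcp [648.8 196.9   9. ] yaw -1.25 tilt 0.07 F [1.2 1.1 0.3] w 46.2 q [ 0.26  0.47  1.76 -0.    0.91  0.28]
top green 184 [653.6 131.7]
top red 446 [ 564.6 -293.3]
top red 481 [ 438.1 -268.2]
top red 456 [ 317.1 -218.9]
scene green 171 [648.7 147.9]
scene red 145 [ 319.2 -220.4]
scene red 212 [ 439.  -268.3]
scene red 224 [ 565.6 -293.4]
```

View pics/p7z.png

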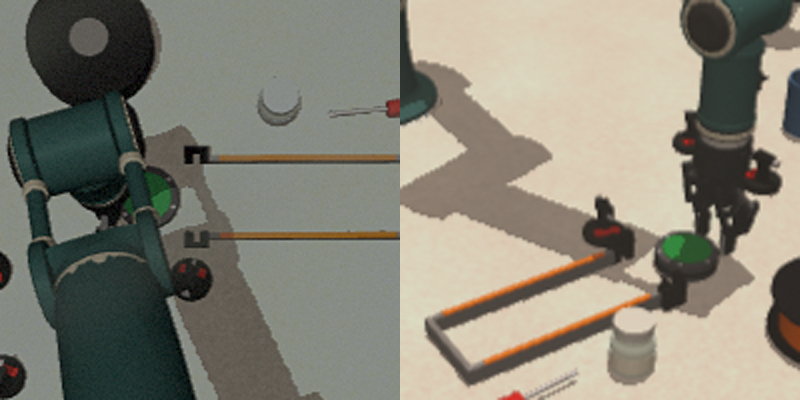

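```bash
python3 -m jog '[[0,12,0,0,46],[0,12,3,0,40],[0,12,3,0,30],[0,12,3,0,30],[0,4,3,0,30],[-0.5,-8,3,0,30],[-0.5,-20,3,0,30],[-1,-32,3,0,30],[-1,-42,3,0,30],[-1,-48,3,0,30]]' 40
python3 -c "
from m import *
look('p8')"
python3 -m jog '[[0,-8,0,0,30],[-0.5,-16,0,0,30],[-0.5,-26,0,0,30],[-1,-36,0,0,30],[-1,-46,0,0,30],[-1,-54,0,0,30],[-1.5,-60,0,0,30],[-1.5,-65,0,0,30],[-1.5,-70,0,0,30],[-1.5,-70,0,0,30]]' 40
python3 -c "
from m import *
look('p8')
a=cv2.imread('pics/p8_top.png')[60:260,170:370];b=cv2.imread('pics/p8_scene.png')[130:290,200:360]
cv2.imwrite('pics/p8z.png',np.hstack([cv2.resize(i,(400,400),interpolation=cv2.INTER_CUBIC) for i in(a,b)]))"
```

```text
time: 36.1
tool_pos: [0.6482, 0.1484, 0.0126]
tcp_rot: [-1.198, 1.226, -1.226]
wrist_force: [0.2, 2.1, 0.0]
width: 0.354
t 36.1 tcp [648.2 148.4  12.6] yaw -1.3 tilt 0.0 F [0.2 2.1 0. ] w 30.2 q [0.19 0.44 1.79 0.   0.9  0.21]
top green 101 [652.1  74.9]
top green 81 [637.5 114.4]
top red 445 [ 564.6 -293.2]
top red 481 [ 438.2 -268.3]
top red 458 [ 317.1 -219. ]
scene green 181 [646.5  95.2]
scene red 145 [ 319.2 -220.4]
scene red 212 [ 439.  -268.3]
scene red 224 [ 565.6 -293.4]
time: 37.45
tool_pos: [0.6467, 0.0787, 0.0126]
tcp_rot: [-1.199, 1.225, -1.226]
wrist_force: [-0.9, -0.3, -0.5]
width: 0.35
t 37.45 tcp [646.7  78.7  12.6] yaw -1.26 tilt 0.04 F [-0.9 -0.3 -0.5] w 29.9 q [ 0.08  0.42  1.82 -0.    0.89  0.11]
top green 168 [635.7  32.3]
top red 445 [ 564.6 -293.3]
top red 482 [ 438.1 -268.3]
top red 456 [ 317.2 -218.8]
scene green 193 [645.7  25.7]
scene red 145 [ 319.2 -220.4]
scene red 212 [ 439.  -268.3]
scene red 224 [ 565.6 -293.4]
```

View pics/p8z.png

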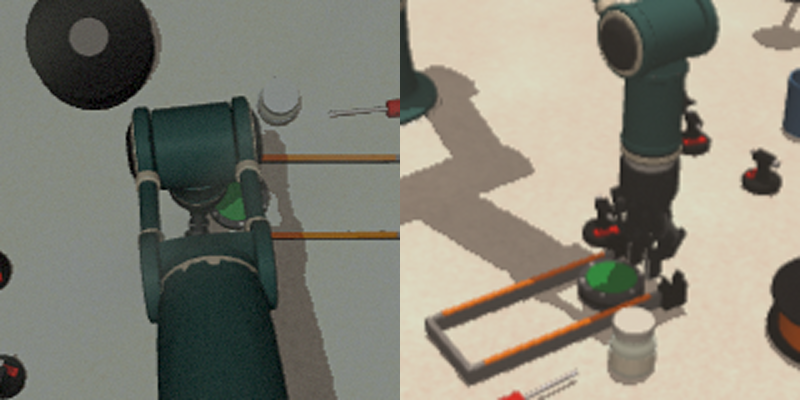

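```bash
python3 -m jog '[[0,-8,0,0,30],[-0.5,-18,0,0,30],[-0.5,-30,0,0,30],[-1,-42,0,0,30],[-1,-54,0,0,30],[-1,-66,0,0,30],[-1.5,-76,0,0,30],[-2,-86,0,0,30],[-2,-92,0,0,30],[-2,-95,0,0,30]]' 40
python3 -m jog '[[0,5,0,0,30],[0,10,10,0,30],[0,10,50,0,30],[0,10,100,0,46],[-20,-30,115,1.3,46],[-55,-85,115,1.3,46],[-90,-140,115,1.3,46],[-130,-200,115,1.3,46],[-170,-260,115,1.3,46],[-207,-318,115,1.3,46]]' 40
python3 -c "
from m import *
look('p9')"
```

```text
time: 38.8
tool_pos: [0.6446, -0.0161, 0.0126]
tcp_rot: [-1.199, 1.226, -1.225]
wrist_force: [1.1, 1.4, -0.2]
width: 0.352
time: 40.05
tool_pos: [0.4538, -0.3091, 0.1288]
tcp_rot: [-1.21, 1.206, -1.21]
wrist_force: [1.3, -0.3, 0.2]
width: 0.542
t 40.05 tcp [ 453.8 -309.1  128.8] yaw 0.1 tilt 0.11 F [ 1.3 -0.3  0.2] w 46.3 q [-0.64  0.11  1.98 -0.    1.05 -0.64]
top green 449 [643.7 -69.3]
top red 449 [ 564.5 -293.5]
top red 476 [ 438.3 -268.2]
top red 466 [ 317.3 -219.3]
scene green 215 [643.8 -68.2]
scene red 147 [ 318.6 -218.9]
scene red 206 [ 439.  -267.8]
scene red 224 [ 565.6 -293.4]
```

View pics/p9_top.png

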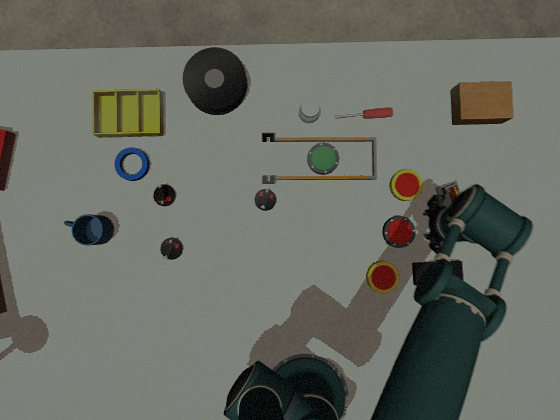

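View pics/p9_scene.png

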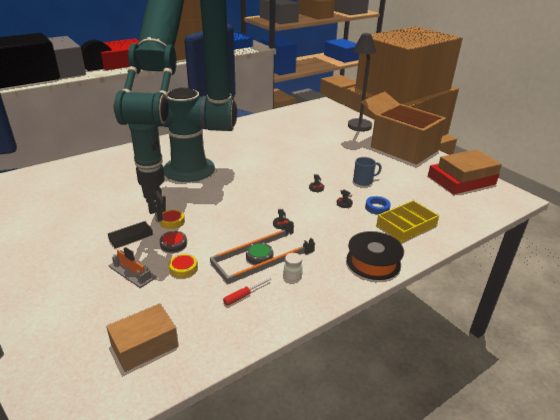

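```bash
python3 -m jog '[[-8,-11,0,0,46],[-15,-23,0,0,46],[-15,-23,0,0,46],[-15,-23,-40,0,46],[-15,-23,-80,0,46],[-15,-23,-105,0,46],[-15,-23,-119,0,46],[-15,-23,-119,0,46],[-15,-18,-119,0,46],[-15,-12,-119,0,46]]' 40
python3 -c "
from m import *
look('r1')
b=cv2.imread('pics/r1_scene.png')[170:290,80:240]
cv2.imwrite('pics/r1z.png',cv2.resize(b,(800,600),interpolation=cv2.INTER_CUBIC))"
```

```text
time: 41.4
tool_pos: [0.4405, -0.3202, 0.0099]
tcp_rot: [-1.209, 1.207, -1.211]
wrist_force: [-0.7, 0.1, -0.5]
width: 0.539
t 41.4 tcp [ 440.5 -320.2    9.9] yaw 0.04 tilt 0.14 F [-0.7  0.1 -0.5] w 46.0 q [-0.67  0.26  2.06  0.    0.82 -0.67]
top green 445 [643.8 -69.5]
top red 448 [ 564.6 -293.3]
top red 475 [ 438.3 -268.1]
top red 463 [ 317.1 -219. ]
scene green 215 [643.8 -68.2]
scene red 141 [ 319.8 -218.8]
scene red 177 [ 441.1 -264.1]
scene red 223 [ 565.7 -293.4]
```

View pics/r1z.png

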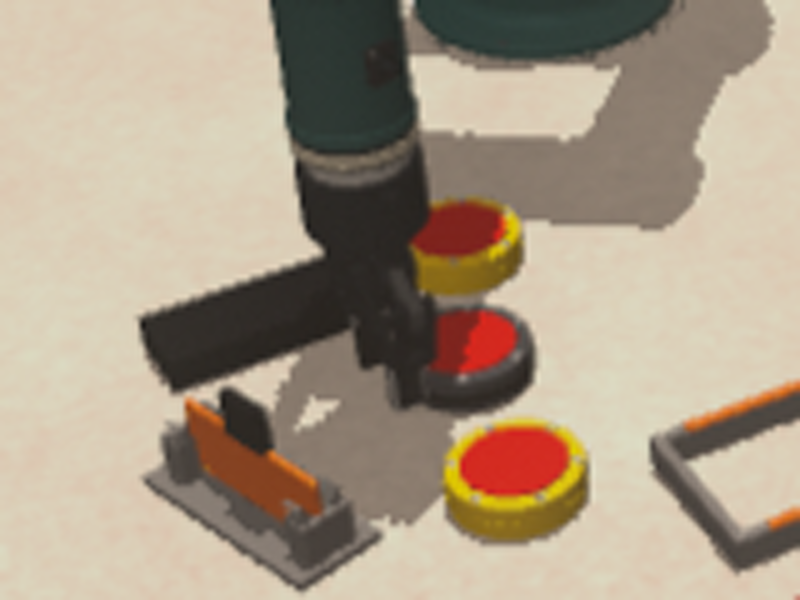

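```bash
python3 -m jog '[[0,10,0,0,46],[-1,22,0,0,46],[-1,36,0,0,46],[-1,52,0,0,46],[-2,68,0,0,46],[-2,84,0,0,46],[-2,100,0,0,46],[-3,116,0,0,46],[-3,132,0,0,46],[-3,145,0,0,46]]' 40
python3 -c "
from m import *
look('r2')"
python3 -m jog '[[0,12,0,0,46],[0,26,0,0,46],[0,42,0,0,46],[-1,60,0,0,46],[-1,78,0,0,46],[-1,96,0,0,46],[-2,114,0,0,46],[-2,132,0,0,46],[-2,146,0,0,46],[-3,155,0,0,46]]' 40
python3 -c "
from m import *
look('r2')
a=cv2.imread('pics/r2_top.png')[120:320,200:400];b=cv2.imread('pics/r2_scene.png')[130:290,160:320]
cv2.imwrite('pics/r2z.png',np.hstack([cv2.resize(i,(400,400),interpolation=cv2.INTER_CUBIC) for i in(a,b)]))"
```

```text
time: 42.75
tool_pos: [0.4363, -0.1737, 0.0085]
tcp_rot: [-1.21, 1.209, -1.208]
wrist_force: [-0.4, -4.8, 3.5]
width: 0.536
t 42.75 tcp [ 436.3 -173.7    8.5] yaw 0.07 tilt 0.02 F [-0.4 -4.8  3.5] w 45.8 q [-0.43  0.13  2.22 -0.    0.79 -0.43]
top green 446 [643.7 -69.3]
top red 445 [ 564.6 -293.3]
top red 466 [ 436.6 -127.9]
top red 245 [ 328.9 -224.1]
scene green 215 [643.8 -68.2]
scene red 150 [ 319.  -219.5]
scene red 129 [ 442.6 -119.8]
scene red 224 [ 565.6 -293.4]
time: 44.1
tool_pos: [0.4331, -0.0187, 0.0084]
tcp_rot: [-1.21, 1.208, -1.208]
wrist_force: [-0.4, -1.9, -0.9]
width: 0.54
t 44.1 tcp [433.1 -18.7   8.4] yaw 0.09 tilt 0.03 F [-0.4 -1.9 -0.9] w 46.1 q [-0.1   0.07  2.29  0.    0.78 -0.1 ]
top green 448 [643.6 -69.2]
top red 446 [ 564.6 -293.3]
top red 120 [435.5  48.7]
top red 459 [ 317.1 -219.1]
scene green 215 [643.8 -68.2]
scene red 95 [442.5  35.2]
scene red 145 [ 319.2 -220.4]
scene red 224 [ 565.6 -293.4]
```

View pics/r2z.png

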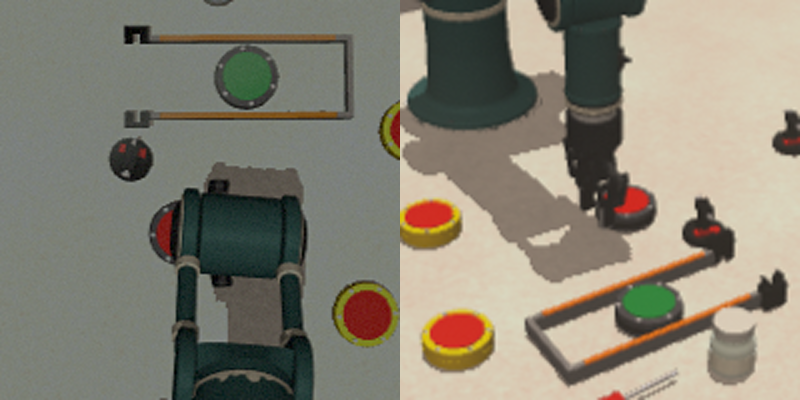

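Continue to puck y ≈ 0.226 (TCP +197), then back off and swing to the +x push.

```bash
python3 -m jog '[[0,12,0,0,46],[0,26,0,0,46],[0,42,0,0,46],[0,60,0,0,46],[0,78,0,0,46],[0,96,0,0,46],[0,112,0,0,46],[0,124,0,0,46],[0,132,0,0,46],[0,136,0,0,46]]' 40
python3 -m jog '[[0,10,0,0,46],[0,22,0,0,46],[0,34,0,0,46],[0,46,0,0,46],[0,54,0,0,46],[0,60,0,0,46],[0,60,0,0,46],[0,45,0,0,46],[0,30,30,0,46],[0,10,80,0,46]]' 40
python3 -m jog '[[-30,10,10,10,46],[-60,30,10,20,46],[-60,50,10,30,46],[-60,50,10,40,46],[-60,50,10,50,46],[-60,50,10,60,46],[-60,50,10,70,46],[-60,50,10,80,46],[-60,50,10,90,46],[-60,50,10,90,46]]' 40
python3 -c "
from m import *
look('r3')"
```

```text
time: 45.45
tool_pos: [0.4334, 0.1166, 0.0085]
tcp_rot: [-1.21, 1.208, -1.208]
wrist_force: [0.1, -1.7, 0.2]
width: 0.534
time: 46.7
tool_pos: [0.4312, 0.1245, 0.0875]
tcp_rot: [-1.214, 1.212, -1.207]
wrist_force: [0.5, 0.2, 0.3]
width: 0.541
time: 47.95
tool_pos: [0.3734, 0.1754, 0.0985]
tcp_rot: [-1.571, 0.002, -0.002]
wrist_force: [-0.0, 0.1, -0.6]
width: 0.536
t 47.95 tcp [373.4 175.4  98.5] yaw 89.87 tilt 0.0 F [-0.   0.1 -0.6] w 45.8 q [ 0.38 -0.12  2.27 -0.    0.99 -1.19]
top green 446 [643.6 -69.2]
top red 447 [ 564.5 -293.4]
top red 463 [434.9 223.8]
top red 460 [ 317.1 -219.1]
scene green 215 [643.8 -68.2]
scene red 128 [434.3 223.2]
scene red 145 [ 319.2 -220.4]
scene red 224 [ 565.6 -293.4]
```

View pics/r3_top.png

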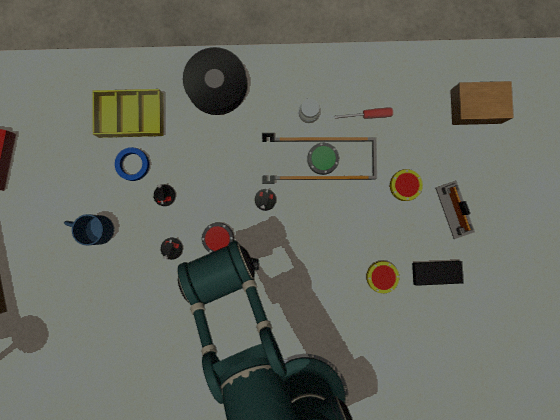

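```bash
python3 -m jog '[[-4,25,0,0,46],[-4,48,0,0,46],[-4,48,-30,0,46],[-4,48,-60,0,46],[-4,48,-80,0,46],[-4,48,-90,0,46],[-4,48,-90,0,46],[4,48,-90,0,46],[12,48,-90,0,46],[22,48,-90,0,46]]' 40
python3 -m jog '[[10,0,0,0,46],[20,0,0,0,46],[30,0,0,0,46],[42,0,0,0,46],[54,0,0,0,46],[66,0,0,0,46],[78,0,0,0,46],[90,0,0,0,46],[98,0,0,0,46],[104,0,0,0,46]]' 40
python3 -c "
from m import *
look('r4')"
python3 -m jog '[[8,0,0,0,46],[18,0,0,0,46],[30,0,0,0,46],[42,0,0,0,46],[54,0,0,0,46],[66,0,0,0,46],[78,0,0,0,46],[90,0,0,0,46],[98,0,0,0,46],[103,0,0,0,46]]' 40
python3 -c "
from m import *
look('r4')"
```

```text
time: 49.3
tool_pos: [0.3956, 0.2242, 0.0091]
tcp_rot: [-1.571, 0.001, 0.001]
wrist_force: [-4.9, -1.3, 3.1]
width: 0.542
time: 50.55
tool_pos: [0.4999, 0.2242, 0.0086]
tcp_rot: [-1.571, -0.0, 0.001]
wrist_force: [-5.0, 0.2, 4.7]
width: 0.536
t 50.55 tcp [499.9 224.2   8.6] yaw 90.03 tilt 0.02 F [-5.   0.2  4.7] w 45.8 q [ 0.38  0.26  2.06  0.    0.82 -1.2 ]
top green 444 [643.5 -69.2]
top red 447 [ 564.6 -293.4]
top red 458 [ 317.1 -219. ]
scene green 215 [643.8 -68.2]
scene red 148 [549.1 222.6]
scene red 146 [ 319.2 -220.2]
scene red 224 [ 565.6 -293.4]
time: 51.9
tool_pos: [0.603, 0.2242, 0.0085]
tcp_rot: [-1.571, -0.0, 0.001]
wrist_force: [-2.7, 0.6, 0.5]
width: 0.541
t 51.9 tcp [603.  224.2   8.5] yaw 90.03 tilt 0.01 F [-2.7  0.6  0.5] w 46.2 q [ 0.32  0.42  1.84  0.    0.88 -1.25]
top green 447 [643.7 -69.4]
top red 444 [ 564.6 -293.2]
top red 456 [ 317. -219.]
scene green 215 [643.8 -68.2]
scene red 145 [ 319.2 -220.4]
scene red 168 [650.8 223.7]
scene red 224 [ 565.6 -293.4]
```

View pics/r4_scene.png

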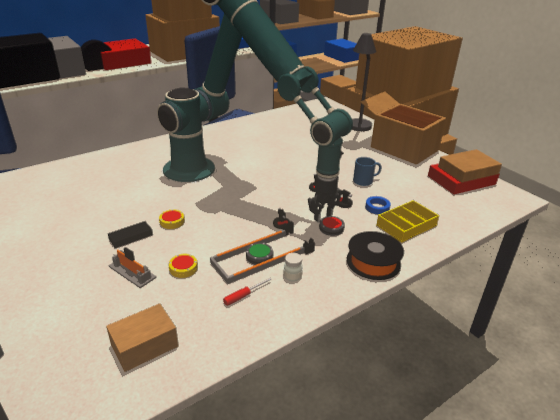

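```bash
python3 -m jog '[[-10,0,0,0,46],[-20,0,20,0,46],[-20,0,70,0,46],[-20,0,110,0,46],[0,15,110,-10,46],[20,30,110,-20,46],[35,45,110,-30,46],[48,70,110,-40,46],[48,70,110,-50,46],[48,70,110,-60,46]]' 40
python3 -m jog '[[0,0,0,-10,46],[0,0,0,-20,46],[0,0,0,-30,46],[0,0,0,-31.3,46],[0,0,0,-31.3,38],[0,0,0,-31.3,30],[0,0,0,-31.3,30],[0,0,0,-31.3,30],[0,0,0,-31.3,30],[0,0,0,-31.3,30]]' 40
python3 -c "
from m import *
look('r5')"
```

```text
time: 53.25
tool_pos: [0.6498, 0.2947, 0.1186]
tcp_rot: [-1.411, 0.819, -0.819]
wrist_force: [-0.1, 0.7, -0.2]
width: 0.538
time: 54.5
tool_pos: [0.6505, 0.2942, 0.1185]
tcp_rot: [-1.199, 1.225, -1.225]
wrist_force: [-0.9, 0.1, 0.1]
width: 0.352
t 54.5 tcp [650.5 294.2 118.5] yaw -1.25 tilt 0.0 F [-0.9  0.1  0.1] w 30.0 q [0.39 0.41 1.61 0.   1.11 0.41]
top green 443 [643.7 -69.2]
top red 469 [651.5 223. ]
top red 443 [ 564.7 -293.2]
top red 455 [ 317.  -218.9]
scene green 215 [643.8 -68.2]
scene red 146 [ 319.2 -220.2]
scene red 171 [650.3 222.3]
scene red 224 [ 565.6 -293.4]
```

```bash
python3 -m jog '[[0.5,0,-30,0,30],[0.5,0,-60,0,30],[0.5,0,-90,0,30],[0.5,0,-106,0,30],[0.5,0,-106,0,30],[0.5,-10,-106,0,30],[0.5,-20,-106,0,30],[0.5,-30,-106,0,30],[0.5,-42,-106,0,30],[0.5,-54,-106,0,30]]' 40
python3 -m jog '[[-0.5,-10,0,0,30],[-0.5,-20,0,0,30],[-0.5,-30,0,0,30],[-1,-40,0,0,30],[-1,-45,0,0,30],[-1.5,-54,0,0,30],[-2,-64,0,0,30],[-2,-74,0,0,30],[-2.5,-84,0,0,30],[-2.5,-90,0,0,30]]' 40
python3 -c "
from m import *
look('r6')
a=cv2.imread('pics/r6_top.png')[60:260,170:370];b=cv2.imread('pics/r6_scene.png')[130:290,200:360]
cv2.imwrite('pics/r6z.png',np.hstack([cv2.resize(i,(400,400),interpolation=cv2.INTER_CUBIC) for i in(a,b)]))"
```

```text
time: 55.85
tool_pos: [0.6519, 0.2401, 0.0138]
tcp_rot: [-1.196, 1.225, -1.225]
wrist_force: [1.0, 4.4, 3.5]
width: 0.354
time: 57.1
tool_pos: [0.6482, 0.1493, 0.0124]
tcp_rot: [-1.199, 1.226, -1.226]
wrist_force: [-0.1, 4.0, 4.1]
width: 0.347
t 57.1 tcp [648.2 149.3  12.4] yaw -1.29 tilt 0.03 F [-0.1  4.   4.1] w 29.6 q [ 0.19  0.45  1.79 -0.    0.91  0.21]
top green 450 [643.7 -69.2]
top red 94 [652.5  75.8]
top red 78 [637.8 116. ]
top red 444 [ 564.6 -293.2]
top red 456 [ 317.1 -218.9]
scene green 215 [643.8 -68.2]
scene red 145 [ 319.2 -220.4]
scene red 194 [647.2  96.5]
scene red 224 [ 565.6 -293.4]
```

View pics/r6z.png

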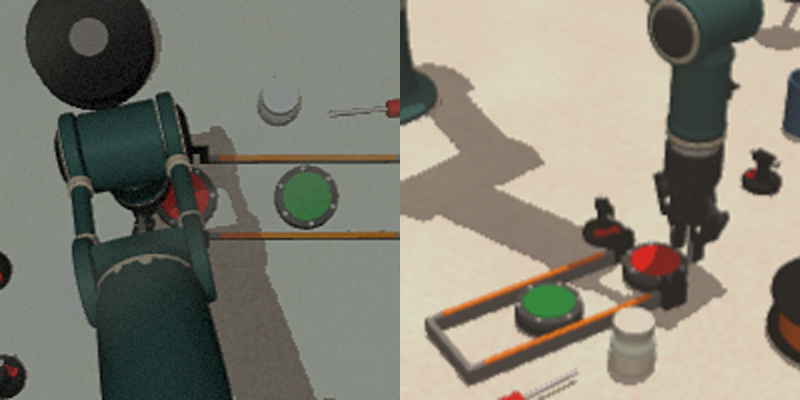

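```bash
python3 -m jog '[[0,-8,0,0,30],[-0.5,-18,0,0,30],[-0.5,-28,0,0,30],[-1,-40,0,0,30],[-1,-52,0,0,30],[-1.5,-64,0,0,30],[-1.5,-74,0,0,30],[-1.5,-82,0,0,30],[-2,-88,0,0,30],[-2,-90,0,0,30]]' 40
python3 -m jog '[[0,-6,0,0,30],[0,-14,0,0,30],[-0.5,-22,0,0,30],[-0.5,-30,0,0,30],[-1,-37,0,0,30],[-1,-42,0,0,30],[-1,-45,0,0,30],[-1,-45,0,0,30],[-1,-45,0,0,30],[-1,-40,0,0,30]]' 40
python3 -m jog '[[0,4,10,0,30],[0,4,50,0,30],[0,4,100,0,46],[-15,-30,140,5,50],[-30,-75,140,10,50],[-45,-120,140,5,50],[-60,-170,140,-5,50],[-75,-220,140,-15,50],[-85,-260,140,-25,50],[-85,-300,140,-35,50]]' 40
python3 -c "
from m import *
look('r7')"
```

```text
time: 58.45
tool_pos: [0.6464, 0.0602, 0.0125]
tcp_rot: [-1.198, 1.226, -1.225]
wrist_force: [-0.1, 3.9, -1.4]
width: 0.353
time: 59.7
tool_pos: [0.6458, 0.0198, 0.0129]
tcp_rot: [-1.199, 1.225, -1.226]
wrist_force: [1.0, 0.2, -0.1]
width: 0.352
time: 60.95
tool_pos: [0.5599, -0.2811, 0.1537]
tcp_rot: [-0.835, 1.661, -1.663]
wrist_force: [0.7, 1.0, -0.1]
width: 0.585
t 60.95 tcp [ 559.9 -281.1  153.7] yaw -36.61 tilt 0.06 F [ 0.7  1.  -0.1] w 50.0 q [-0.5   0.23  1.79 -0.    1.12  0.13]
top green 454 [ 642.1 -124.3]
top red 398 [644.3 -38.3]
top red 319 [ 569.5 -287.2]
top red 462 [ 317.2 -219.1]
scene green 226 [ 642.8 -123.3]
scene red 219 [644.4 -37.6]
scene red 226 [ 565.5 -293.5]
```

View pics/r7_top.png

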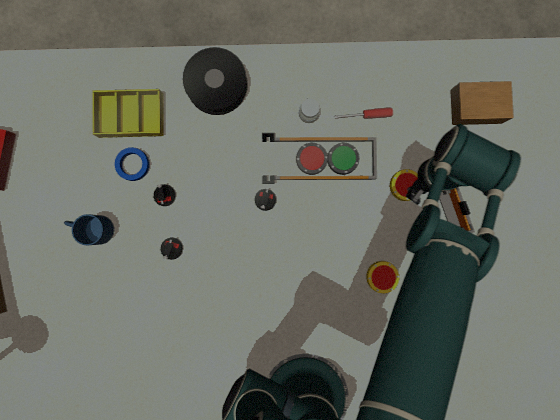

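```bash
python3 -m jog '[[-10,-25,0,-10,50],[-25,-60,0,-20,50],[-40,-95,0,-30,50],[-55,-125,0,-36.4,50],[-63.5,-145.5,0,-36.4,50],[-63.5,-145.5,0,-36.4,50],[-63.5,-145.5,0,-36.4,50],[-63.5,-145.5,0,-36.4,50],[-63.5,-145.5,0,-36.4,50],[-63.5,-145.5,-20,-36.4,50]]' 40
python3 -c "
from m import *
st();c=grab('scene','g1.png');c=grab('top','g1t.png')
im=cv2.imread('pics/g1.png')[200:300,90:190];a=cv2.resize(im,(400,400),interpolation=cv2.INTER_CUBIC)
im=cv2.imread('pics/g1t.png')[150:250,400:500];b=cv2.resize(im,(400,400),interpolation=cv2.INTER_CUBIC)
cv2.imwrite('pics/g1z.png',np.hstack([a,b]))"
```

```text
time: 62.3
tool_pos: [0.4986, -0.4261, 0.1342]
tcp_rot: [-0.311, 2.053, -2.061]
wrist_force: [-0.3, 0.2, 0.6]
width: 0.583
t 62.3 tcp [ 498.6 -426.1  134.2] yaw -72.61 tilt 0.27 F [-0.3  0.2  0.6] w 49.7 q [-0.75  0.3   1.74  0.    1.1   0.52]
```

View pics/g1z.png

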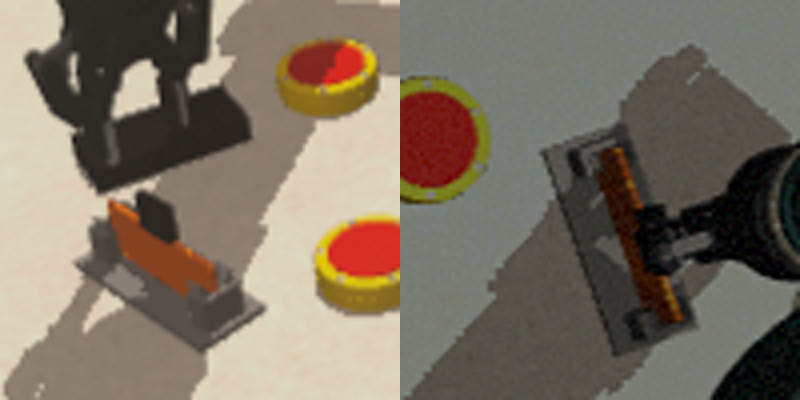

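```bash
python3 -m jog '[[-1,0,-15,-0.3,50],[-1,0,-35,-0.3,50],[-1,0,-52,-0.3,50],[-1,0,-52,-0.3,50],[-1,0,-52,-0.3,50],[-1,0,-52,-0.3,30],[-1,0,-52,-0.3,10],[-1,0,-52,-0.3,0],[-1,0,-52,-0.3,0],[-1,0,-52,-0.3,0]]' 40
python3 -c "
from m import *
st()"
python3 -m jog '[[0,0,0,0,0],[0,0,0,0,0],[0,0,0,0,0],[0,0,0,0,0],[0,0,10,0,0],[0,0,20,0,0],[0,0,40,0,0],[0,0,60,0,0],[0,0,75,0,0],[0,0,75,0,0]]' 40
python3 -c "
from m import *
st();c=grab('scene','g2.png');c=grab('top','g2t.png')
im=cv2.imread('pics/g2.png')[200:300,90:190];a=cv2.resize(im,(400,400),interpolation=cv2.INTER_CUBIC)
im=cv2.imread('pics/g2t.png')[150:250,400:500];b=cv2.resize(im,(400,400),interpolation=cv2.INTER_CUBIC)
cv2.imwrite('pics/g2z.png',np.hstack([a,b]))"
```

```text
time: 63.65
tool_pos: [0.4965, -0.4258, 0.0815]
tcp_rot: [-0.308, 2.06, -2.062]
wrist_force: [0.1, 0.6, 5.0]
width: 0.085
t 63.65 tcp [ 496.5 -425.8   81.5] yaw -72.96 tilt 0.1 F [0.1 0.6 5. ] w 7.2 q [-0.75  0.35  1.78 -0.    1.01  0.53]
time: 64.9
tool_pos: [0.4972, -0.4264, 0.1584]
tcp_rot: [-0.306, 2.057, -2.064]
wrist_force: [0.4, 0.0, -0.4]
width: 0.085
t 64.9 tcp [ 497.2 -426.4  158.4] yaw -72.96 tilt 0.26 F [ 0.4  0.  -0.4] w 7.2 q [-0.75  0.27  1.72  0.    1.14  0.53]
```

View pics/g2z.png

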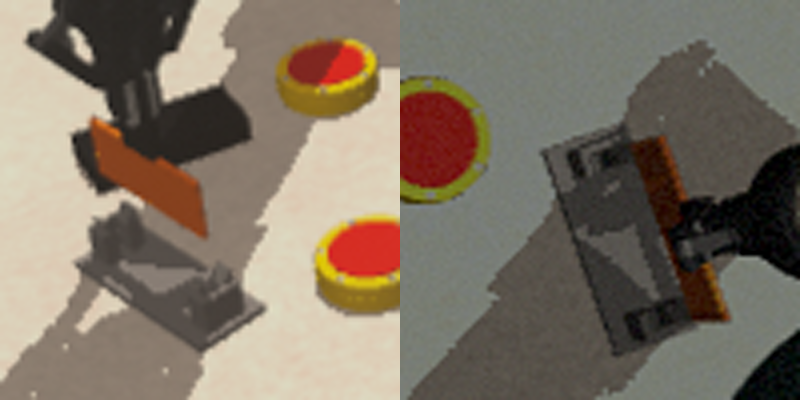

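```bash
python3 -m jog '[[12,39,5,0,0],[24,82,5,-2,0],[41,138,5,-4,0],[58,196,5,-6,0],[75,254,5,-8,0],[92,312,5,-10,0],[109,368,5,-12,0],[126,424,5,-14,0],[139,469,5,-16,0],[151,508,5,-18,0]]' 40
python3 -m jog '[[0,0,0,0,0],[0,0,0,0,0],[0,0,0,0,0],[0,0,0,0,0],[0,0,0,0,0],[0,0,0,0,0],[0,0,0,0,0],[0,0,0,0,0],[0,0,0,0,0],[0,0,0,0,0]]' 40
python3 -c "
from m import *
look('g3')
a=cv2.imread('pics/g3_top.png')[60:260,170:370];b=cv2.imread('pics/g3_scene.png')[150:290,220:360]
cv2.imwrite('pics/g3z.png',np.hstack([cv2.resize(i,(400,400),interpolation=cv2.INTER_CUBIC) for i in(a,b)]))"
```

```text
time: 66.25
tool_pos: [0.6463, 0.0847, 0.1591]
tcp_rot: [-0.016, -2.212, 2.212]
wrist_force: [0.4, -0.0, -0.6]
width: 0.087
time: 67.5
tool_pos: [0.647, 0.0828, 0.1606]
tcp_rot: [-0.018, -2.213, 2.213]
wrist_force: [-0.5, -0.2, -0.2]
width: 0.087
t 67.5 tcp [647.   82.8 160.6] yaw -90.96 tilt 0.0 F [-0.5 -0.2 -0.2] w 7.4 q [0.09 0.27 1.73 0.   1.15 1.68]
top green 453 [ 642.1 -124.2]
top red 321 [643.3 -40.4]
top red 446 [ 564.6 -293.3]
top red 456 [ 317. -219.]
scene green 227 [ 642.9 -123.2]
scene red 145 [ 319.2 -220.4]
scene red 217 [644.6 -37.5]
scene red 224 [ 565.6 -293.4]
```

View pics/g3z.png

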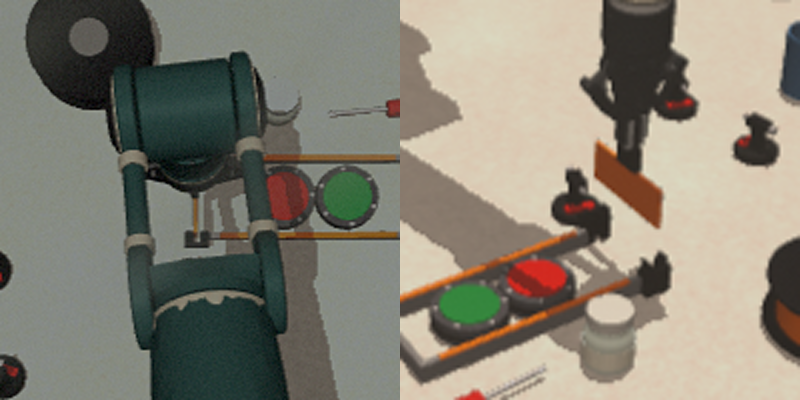

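```bash
python3 -m jog '[[1,-1.4,-8,0,0],[1,-1.4,-18,0,0],[1,-1.4,-26,0,0],[1,-1.4,-32,0,0],[1,-1.4,-38,0,0],[1,-1.4,-44,0,0],[1,-1.4,-48,0,0],[1,-1.4,-52,0,0],[1,-1.4,-56,0,0],[1,-1.4,-56,0,0]]' 40
python3 -c "
from m import *
look('g4')
a=cv2.imread('pics/g4_top.png')[100:220,210:330];b=cv2.imread('pics/g4_scene.png')[170:270,250:350]
cv2.imwrite('pics/g4z.png',np.hstack([cv2.resize(i,(400,400),interpolation=cv2.INTER_CUBIC) for i in(a,b)]))"
```

```text
time: 68.85
tool_pos: [0.6477, 0.0813, 0.1041]
tcp_rot: [-0.018, -2.213, 2.213]
wrist_force: [0.5, 0.2, -1.7]
width: 0.091
t 68.85 tcp [647.7  81.3 104.1] yaw -90.96 tilt 0.04 F [ 0.5  0.2 -1.7] w 7.8 q [0.09 0.32 1.77 0.   1.05 1.67]
top green 456 [ 642.1 -124.3]
top red 355 [643.3 -40. ]
top red 445 [ 564.6 -293.2]
top red 457 [ 317.1 -218.8]
scene green 227 [ 642.9 -123.2]
scene red 145 [ 319.2 -220.4]
scene red 218 [644.7 -37.3]
scene red 224 [ 565.6 -293.4]
```

View pics/g4z.png

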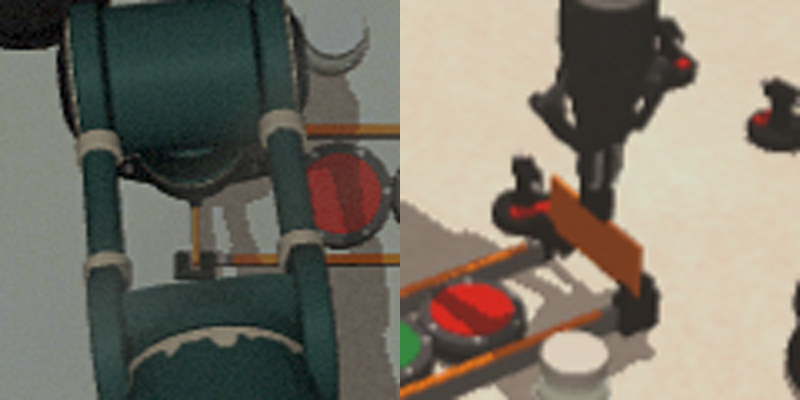

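```bash
python3 -m jog '[[0,0,-5,0,0],[0,0,-10,0,0],[0,0,-14,0,0],[0,0,-18,0,0],[0,0,-21,0,0],[0,0,-24,0,0],[0,0,-26,0,0],[0,0,-28,0,0],[0,0,-29,0,0],[0,0,-29,0,0]]' 40
python3 -c "
from m import *
st()
c=grab('scene','g5.png');b=cv2.imread('pics/g5.png')[170:270,250:350]
cv2.imwrite('pics/g5z.png',cv2.resize(b,(500,500),interpolation=cv2.INTER_CUBIC))"
```

```text
time: 70.2
tool_pos: [0.6481, 0.0813, 0.0757]
tcp_rot: [-0.019, -2.213, 2.213]
wrist_force: [-0.1, -0.8, -1.6]
width: 0.083
t 70.2 tcp [648.1  81.3  75.7] yaw -90.96 tilt 0.01 F [-0.1 -0.8 -1.6] w 7.1 q [0.09 0.35 1.79 0.   1.   1.67]
```

View pics/g5z.png

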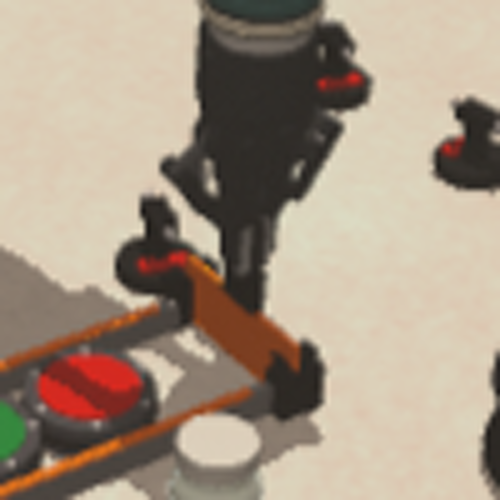

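Home. Release, lift clear and inspect.

```bash
python3 -m jog '[[0,0,-1.5,0,0],[0,0,-1.5,0,0],[0,0,0,0,10],[0,0,0,0,25],[0,0,0,0,35],[0,0,0,0,35],[0,0,0,0,35],[0,0,20,0,35],[0,0,50,0,35],[0,0,90,0,35]]' 40
python3 -m jog '[[0,0,40,0,50],[-30,40,60,0,50],[-80,90,60,0,50],[-130,130,60,0,50],[-180,170,60,0,50],[-200,200,60,0,50],[-200,220,60,0,50],[-200,220,60,0,50],[-200,220,60,0,50],[-200,220,60,0,50]]' 40
python3 -c "
from m import *
look('g6')
a=cv2.imread('pics/g6_top.png')[110:210,240:340];b=cv2.imread('pics/g6_scene.png')[200:290,230:320]
cv2.imwrite('pics/g6z.png',np.hstack([cv2.resize(i,(400,400),interpolation=cv2.INTER_CUBIC) for i in(a,b)]))"
```

```text
time: 71.5
tool_pos: [0.6475, 0.0813, 0.1669]
tcp_rot: [-0.017, -2.212, 2.213]
wrist_force: [0.1, 0.3, 0.3]
width: 0.409
time: 72.75
tool_pos: [0.4488, 0.3003, 0.2255]
tcp_rot: [-0.02, -2.212, 2.213]
wrist_force: [-0.0, 0.0, -0.5]
width: 0.588
t 72.75 tcp [448.8 300.3 225.5] yaw -91.06 tilt 0.03 F [-0.   0.  -0.5] w 50.2 q [ 0.54  0.01  1.9  -0.    1.24  2.13]
top green 456 [ 642.1 -124.3]
top red 415 [644.2 -38.2]
top red 447 [ 564.5 -293.4]
top red 458 [ 317.1 -218.9]
scene green 227 [ 642.9 -123.2]
scene red 146 [ 319.2 -220.2]
scene red 220 [644.5 -37.7]
scene red 224 [ 565.6 -293.4]
```

View pics/g6z.png

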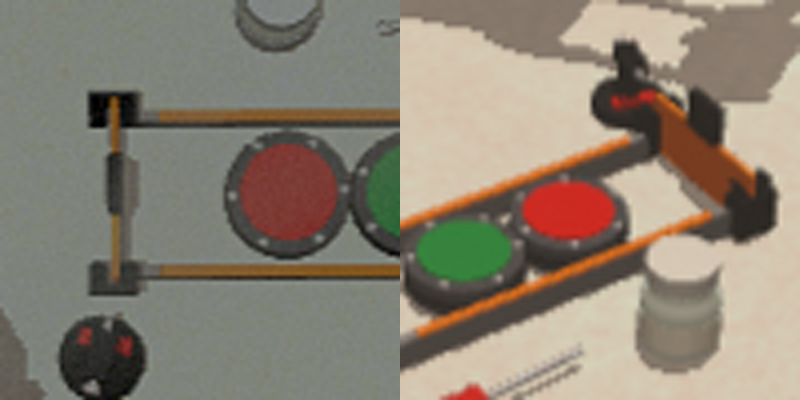

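View pics/g6_top.png

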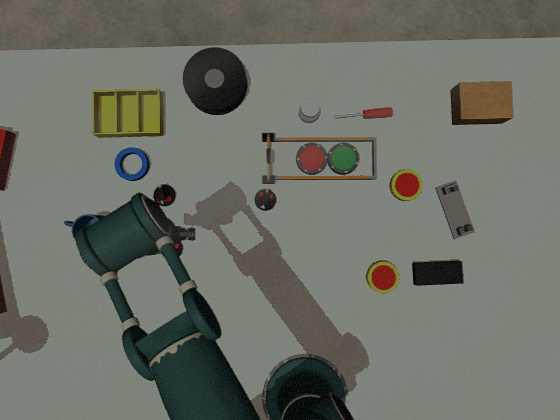

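Run:
```python
from m import *
a=cv2.imread("pics/top0.png").astype(int);b=cv2.imread("pics/g6_top.png").astype(int)
for n in(a,b):
    b_,g,r=n[...,0],n[...,1],n[...,2];m=(r>1.6*b_)&(r>g*1.2)&(r>60)
    print([(np.round(ce,1),s) for ce,s,_ in blob(m) if 260<ce[0]<275 and 130<ce[1]<185])
a=cv2.imread("pics/scene0.png").astype(int);b=cv2.imread("pics/g6_scene.png").astype(int)
for n in(a,b):
    b_,g,r=n[...,0],n[...,1],n[...,2];m=(r>1.6*b_)&(r>g*1.2)&(r>60)
    print([(np.round(ce,1),s) for ce,s,_ in blob(m) if 285<ce[0]<315 and 215<ce[1]<250])
st()
print(bot.finish_job())
```

```text
[(array([267.6, 140.4]), np.int32(32)), (array([267.8, 172.4]), np.int32(19))]
[(array([268.2, 140.2]), np.int32(32)), (array([268.5, 171.6]), np.int32(31))]
[(array([295.3, 232.6]), np.int32(303))]
[(array([294.9, 232.6]), np.int32(298))]
t 72.85 tcp [448.6 300.4 225.4] yaw -91.05 tilt 0.03 F [-0.1 -0.6  0.5] w 50.3 q [ 0.54  0.01  1.9  -0.    1.24  2.13]
the job is handed in; nothing more can be done
None
```

I parked the gate in the block and pushed the two pucks that were present, green then red, round clamp_a into the lane. I then slid the gate back home and handed the job in at about 73 s. The blue puck was absent.

**Last checks:**
- **Pucks:** red sits at about bay y +0.030 and green at about −0.056, both within about 2 mm of the lane's centre line. The two cameras agree to about 1 mm.
- **Gate:** its plate shows within about 0.7 px of where it stood at the start in both cameras. It was released at the same tool height (75.7 mm against 75.5 mm) and looks upright and fully down.
- **Rest of the table:** in the final pictures the bystanders I could see look where they were, by eye only. The mug is partly hidden by the arm in the last top view.
- **Robot:** the arm is clear of everything.

**One failed attempt:** the first push at the green puck slid over its top, because the open fingertips stand higher than I had assumed. It did not move the puck measurably. I lowered the tool and repeated the push.

**Disagreement:** the two cameras differed by about 3 mm before I corrected for it, which is roughly the stated calibration error.

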